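# Load the spacer tube and knock in the lock pin

### The job

Lift the cap off the stacking tube and set it aside, then drop every small spacer ring lying on the welding table into the tube so that they lie flat in one column, leaving the wider flange ring and all the other things where they are. When all the rings are in, take the mallet by its handle, knock the sprung lock pin fully down with the mallet's face, never with the hand, and stand the mallet back on its rubber mat on its head, as you found it. The job ends with the cap seated back on the tube.

Things in the scene. Friction and masses are not known exactly. Their poses are not given: they have to be found in the camera images.
- ring0_c (a point): centre (half-way up) of one of the spacer rings: a flat plain steel ring, outer diameter 44, hole 22, thickness 10 mm, 85 g, lying flat on the table; its z axis is the ring's axis. Absent rings have no pose.
- ring1_c (a point): centre (half-way up) of one of the spacer rings: a flat plain steel ring, outer diameter 44, hole 22, thickness 10 mm, 85 g, lying flat on the table; its z axis is the ring's axis. Absent rings have no pose.
- ring2_c (a point): centre (half-way up) of one of the spacer rings: a flat plain steel ring, outer diameter 44, hole 22, thickness 10 mm, 85 g, lying flat on the table; its z axis is the ring's axis. Absent rings have no pose.
- ring3_c (a point): centre (half-way up) of one of the spacer rings: a flat plain steel ring, outer diameter 44, hole 22, thickness 10 mm, 85 g, lying flat on the table; its z axis is the ring's axis. Absent rings have no pose.
- ring4_c (a point): centre (half-way up) of one of the spacer rings: a flat plain steel ring, outer diameter 44, hole 22, thickness 10 mm, 85 g, lying flat on the table; its z axis is the ring's axis. Absent rings have no pose.
- tube_mouth (a point): centre of the mouth of the stacking tube, at the very rim: an upright steel tube (outer diameter 57 mm) fixed on a square aluminium base plate (84 x 84 x 10 mm). The mouth is a funnel, 66 mm wide inside (75 mm outside) at the rim, narrowing over 12 mm to the 48 mm bore. The rim is 82 mm above the table. The tube is polished, slippery, and does not move.
- tube_floor (a point): centre of the flat floor inside the tube, 10 mm above the table and 72 mm below the rim, on the tube's axis; z points up the tube. Five rings stacked flat fill 50 mm.
- cap_knob (a point): centre of the upright round black knob (24 mm wide, 22 tall) of the tube's aluminium cap (0.11 kg), which starts on the tube's mouth. Below this point: 11 mm to the top and 16 mm to the underside of the cap's plate (80 mm wide), which rests on the tube's rim; 24 mm to the bottom of its plug (50 mm wide, 2 mm slack in the funnel). z: the cap's axis. On the table it stands level on its plug.
- pin_top (a point): centre of the flat top of the lock pin's steel head (26 mm across, 7 mm thick). The pin stands out of an aluminium block (56 x 56 x 75 mm, with a dark bushing 34 mm across to 83 mm above the table) that is fixed to the table; its top is 108 mm above the table when fully up and 94 mm when fully down.
- lock_pin (a joint): how far the sprung lock pin has been driven down, m: 0 fully up, 0.014 fully down against its stop. A light spring pushes up but the pin's tight collar grips it: it takes about 6 to 8 N (more if fast) to drive it, and it stays where it was driven.
- mallet_grip (a point): the point to hold the mallet: centre of its wooden handle (22 mm wide, 26 mm high, straight, with level top), 60 mm from the head's axis. The handle runs level along the point's x axis, which points to the head; z is up when the mallet stands as found. The handle ends 90 mm behind this point; the free handle between the head and this point is about 35 mm long. The mallet weighs 0.38 kg, most of it in the head.
- mallet_face (a point): centre of the lower face of the mallet's upright round head (52 mm across, 70 mm tall, dark steel with rubber ends): 60 mm ahead of and 40 mm below mallet_grip. The mallet stands on this face on its mat, handle level; this same face strikes the pin.
- mat: square black rubber mat, 130 x 130 x 3 mm, fixed to the table, where the mallet is kept standing on its head; origin at the centre of its underside, x and y along its edges.
- flange: bystander: a wider steel ring, outer diameter 66, hole 40, thickness 12 mm, lying among the spacer rings; too wide for the tube. Origin at the centre of its underside.
- bolt_a: bystander: dark hexagon bolt lying on its side, 49 mm long, head 23 mm across; origin on the table under the head's end, x towards the thread.
- bolt_b: bystander: a second bolt, like bolt_a.
- hex_key: bystander: dark hexagon key, L-shaped, long arm 90 mm along its x, short arm 32 mm, 6 mm thick; origin under the middle of the long arm.
- battery: bystander: black battery pack, 75 x 60 x 52 mm; origin at the centre of its underside.
- tape_roll: bystander: roll of paper tape lying flat, outer diameter 60, hole 40, height 25 mm; origin at the centre of its underside.
- square: bystander: steel try-square lying flat, dark stock 80 x 20 x 12 mm along its x, blade 45 mm; origin under the middle of the stock.
Not all that is in view belongs to the job. Leave any blue or yellow look-alike of the part that bears pin_top alone.

How it is judged (in metres and radians):
On the way, in this order (a step that is already met when the one before it is completed fails the run):
1. all the spacer rings lie flat in the tube (horizontal distance between each of ring0_c, ring1_c, ring2_c, ring3_c, ring4_c and tube_floor below 0.0045 m and z of ring0_c in the frame of tube_floor between 0 and 0.053 m and angle between the z axis of each of ring0_c, ring1_c, ring2_c, ring3_c, ring4_c and the z axis of tube_floor, either way round below 0.12 rad and z of ring1_c in the frame of tube_floor between 0 and 0.053 m and z of ring2_c in the frame of tube_floor between 0 and 0.053 m and z of ring3_c in the frame of tube_floor between 0 and 0.053 m and z of ring4_c in the frame of tube_floor between 0 and 0.053 m), for 0.3 s.
2. with the rings in, the lock pin has been driven fully down by the mallet (value of joint lock_pin above 0.012 m and contact force between mallet and lock_pin above 0.5 N).
At the end, for the whole second after the job is handed in: every ring lies flat (7 deg) in the tube, within 4.5 mm of its axis; the pin is at least 12 of 14 mm down; the mallet stands at rest on its face, upright (7 deg), its head's centre within 50 mm of the mat's centre along either side; the cap is seated level on the rim, within 6 mm of the axis (all of step 1 and value of joint lock_pin above 0.012 m and x of mallet_face in the frame of mat between -0.05 and 0.05 m and y of mallet_face in the frame of mat between -0.05 and 0.05 m and angle between mallet_face's own z axis and vertical below 0.12 rad and height (world z) of mallet_face below 0.008 m and linear speed of each of mallet, cap, ring0, ring1, ring2, ring3, ring4 below 0.03 m/s and horizontal distance between cap_knob and tube_mouth below 0.006 m and z of cap_knob in the frame of tube_mouth below 0.019 m and angle between the z axis of cap_knob and the z axis of tube_mouth, either way round below 0.08 rad); the robot touches nothing.
It fails at once if the hand or arm touches the lock pin (contact force between lock_pin and the fingers above 0.5 N or contact force between lock_pin and the arm above 0.5 N).
It fails at once if a bystander is moved more than 40 mm (distance of any of flange, bolt_a, bolt_b, hex_key, battery, tape_roll, square from where it was at the start of the episode above 0.04 m).
Of ring0, ring1, ring2, ring3, ring4 only 3 to 5 are there at a start; the rules pass over those that are not, and their reading is None.
At some moment in a run one of ring0, ring1, ring2, ring3, ring4 may be knocked a few centimetres aside while the robot is not near it.
It also fails if it takes over 210 s, if anything falls off the work surface, if the arm or the gripper's body presses on something with over 40 N, if the wrist force passes 120 N, or if a joint passes its speed limit or range.

### The arm

A 6-joint arm with a two-finger parallel gripper is mounted at the origin on the work surface. World frame = base frame: x ahead of the robot, y to its left, z up, the work surface at z = 0. Lengths are in mm, angles in rad, forces in N, time in s.
With the tool pointing down it reaches from about 300 to 775 mm from the base axis. Payload 14.6 kg.
Tool frame: the origin (TCP) lies between the finger pads; the fingertips stand 22 mm ahead of it and the grasp point (between the pads) lies 3 mm ahead of it (manip.tcp_to_tips is the distance from the TCP to the fingertips, in mm); y points along the fingers, z is the direction in which the jaws open and shut, and the axes are right-handed (so a half turn about y gives the same grasp; the last joint's range is limited). The gripper opens to 94 mm and grips with 3 to 60 N. Pads are 16 mm wide; open, the fingers measure 119 mm over their backs; the gripper's body (75 mm by 177 mm) begins 78 mm behind the grasp point.
Start: joints at [-1.325, 0.3, 1.521, -0, 1.321, -0.067], TCP at [169.241, -523.304, 227.446] pointing down, gripper open.
Joint ranges: [-3.03, 3.03], [-0.79, 2.21], [0.23, 2.52], [-1.04, 4.18], [0, 3.07], [-2.55, 2.55]. Speed limits (rad/s): [2.22, 2.22, 2.57, 3.14, 3.14, 3.14].

### API

Orientations are given as [roll, pitch, yaw] about the fixed x, y, z axes, in that order (R = Rz(yaw) Ry(pitch) Rx(roll)).
In Python, from cell import manip gives the robot as it stands.
- The arm moves only by the shell command python3 -m jog 'ROWS' [OPENING] [FORCE]. ROWS is JSON, one flat list of numbers, 6 for each row, row after row: the shift along the tool's x, y, z in mm, then the turn, a rotation vector about the tool's x, y, z in degrees. A call has 1 to 10 rows; each row is the pose to reach, as a shift and turn from the pose commanded when the call began, along the tool's axes at that moment; what a row does not reach only later rows make up. A row lasts 1/12 s, in which the tool goes at most 41.7 mm and 7.16 degrees, less where a joint would pass 70% of its speed; a pose out of reach is approached as far as the arm can. A call with a gripper value outside its range is refused whole. OPENING is the finger opening in mm, from 0 to 94, set as the call begins (- or left out, the last holds). The fingers move at their own pace and stop on an object; FORCE is the grip in N (left out, the last holds). Time passes only in rows, so rows that repeat a pose let the fingers close. It gives the time, the measured TCP pose, the force and the opening at its end, in the units of the state.
- manip.read_state(): the state, without advancing time (a new reading comes with each control period).
- manip.camera(name): name is "side" or "top" or "wrist"; returns a dict with "img" (384x512x3 uint8, red, green, blue), "intrinsics" (3x3 intrinsics, pixels), "k1" (the pictures are not rectified: a ray, as slopes to the right and down, at radius r is drawn at 1 + k1 r^2 times it, then the intrinsics apply), "origin" and "orientation" of the camera in the world. Camera axes: x right, y down, z forward; pixel columns grow to the right and rows downward; lengths in mm; the calibration is good to about 2 mm. A picture is of the moment at which its call begins. There is no depth.
- manip.sign_off(): hands the job in, once; it reports no verdict.
Trained networks look in a picture, given as the dict that the camera call returned (one of the last four; its "shot" number tells which), for a name from the list of things; names that differ only in an ending like _2 or _b are one class to them, and where a whole thing is asked for, a point or a joint stands for the part that bears it (a point fixed in the world has none). Each returns a list of dicts, best first, with "score" (0 to 1); they miss things now and then, are a little off and sometimes report something else, mostly with a low value. They report only what shows in the picture. A call takes as long as a camera call. They do not tell look-alikes from the thing itself.
- manip.masks_of(thing, picture): "pixels" (384x512 bool, what is visible of it) and "xy" ([column, row] in pixels, amid what is visible of it).
- manip.tip_of(thing, picture): "xy" ([column, row] in pixels: a listed point, or the origin of a listed thing).
The state is a dict: "clock": time; "joints": joint angles; "qd": joint speeds; "effort": joint torques, N m; "eef_pos": TCP position; "eef_rot": TCP orientation; "wrist_force": force on the tool from outside, world axes, zero at the start; "moment": the same for the moment, N m; "finger_gap": finger opening in mm.
Only numpy, scipy, OpenCV 4.12 (cv2) and the standard library are available. Lean on these libraries where they do the work, as an engineer would, in place of code of your own. Each camera call takes 0.05 s, during which the arm holds its last target.

## Working session

There is one attempt and no reset: what is moved stays moved. The work goes in short steps, Python scripts to look and compute and a shell command to move; the robot and the scene stay as the last step left them, time stands still between calls to the robot, and variables do not carry over. Pictures are saved under pics/ and viewed, and the job is handed in when it is done.

```bash
ls -la; mkdir -p pics
cat > h.py <<'E'
import numpy as np, cv2, json
from cell import manip
from scipy.spatial.transform import Rotation as R
def cam(n,save=None):
    p=manip.camera(n)
    if save: cv2.imwrite('pics/'+save,p['img'][:,:,::-1])
    return p
def Rot(o):
    o=np.array(o,float)
    if o.shape==(3,3): return o
    if o.shape==(4,): return R.from_quat(o).as_matrix()
    return R.from_euler('xyz',o).as_matrix()
def ray(p,uv):
    K=np.array(p['intrinsics'],float)
    d=np.array([(uv[0]-K[0,2])/K[0,0],(uv[1]-K[1,2])/K[1,1]])
    k=p['k1']; s=d.copy()
    for _ in range(30): s=d/(1+k*(s@s))
    v=Rot(p['orientation'])@np.array([s[0],s[1],1.0])
    return np.array(p['origin'],float),v/np.linalg.norm(v)
def onz(p,uv,z):
    o,v=ray(p,uv); return o+v*(z-o[2])/v[2]
def proj(p,X):
    K=np.array(p['intrinsics'],float)
    c=Rot(p['orientation']).T@(np.array(X,float)-np.array(p['origin'],float))
    s=c[:2]/c[2]; s=s*(1+p['k1']*(s@s))
    return np.array([K[0,0]*s[0]+K[0,2],K[1,1]*s[1]+K[1,2]])
def tri(l):
    A=np.zeros((3,3));b=np.zeros(3)
    for p,uv in l:
        o,v=ray(p,uv);M=np.eye(3)-np.outer(v,v);A+=M;b+=M@o
    X=np.linalg.solve(A,b)
    res=[np.linalg.norm((np.eye(3)-np.outer(ray(p,uv)[1],ray(p,uv)[1]))@(X-ray(p,uv)[0])) for p,uv in l]
    return X,res
def delta(target,rot=None):
    """tool-frame shift (mm) and rotvec(deg) from current state to target TCP pos / rotation matrix"""
    s=manip.read_state(); Rc=Rot(s['eef_rot']); 
    d=Rc.T@(np.array(target,float)-np.array(s['eef_pos']))
    r=R.from_matrix(Rc.T@rot).as_rotvec(degrees=True) if rot is not None else np.zeros(3)
    return np.round(d,1),np.round(r,2)
def down(yawjaw):
    """tool y down, tool z (jaw axis) at angle yawjaw deg in xy"""
    a=np.radians(yawjaw); y=np.array([0,0,-1.]);z=np.array([np.cos(a),np.sin(a),0]);x=np.cross(y,z)
    return np.stack([x,y,z],1)
E
python3 - <<'E'
from h import *
s=manip.read_state(); print(s); print(Rot(s['eef_rot']).round(3), manip.tcp_to_tips)
for n in ['side','top','wrist']:
    p=cam(n,n+'0.png'); print(n,p['intrinsics'],p['k1'],p['origin'],p['orientation'])
E
```

```text
total 12
drwxr-xr-x  3 agent agent 4096 Dec  5 22:56 .
drwxr-xr-x 23 root  root  4096 Dec  5 22:56 ..
drwxr-xr-x  2 agent agent 4096 Dec  5 22:56 pics
{'clock': 0.0, 'joints': array([-1.32460833e+00,  3.00486730e-01,  1.52159653e+00, -1.60384515e-05,
        1.32069856e+00, -6.65949236e-02]), 'qd': array([ 0.00131495, -0.00086114,  0.00087703, -0.00094441,  0.00206923,
       -0.00030046]), 'effort': array([ 7.69855487e-04, -5.31806982e+01, -3.52738130e+01,  7.08738528e-02,
        2.43731408e-02, -6.63913033e-05]), 'eef_pos': array([ 169.17590764, -523.07887835,  226.87120851]), 'eef_rot': array([-1.57198389e+00,  6.36337505e-05, -2.82880579e+00]), 'wrist_force': array([ 0.73192422, -0.02469886,  0.60078398]), 'moment': array([0.01899515, 0.05169613, 0.03108368]), 'finger_gap': 94.17351285663423}
[[-0.951 -0.     0.308]
 [-0.308  0.001 -0.951]
 [-0.    -1.    -0.001]] 22.0
side [[442.57666414   0.         260.77505739]
 [  0.         442.57666414 190.69597938]
 [  0.           0.           1.        ]] -0.025286059100392305 [356.7961231  972.95240278 709.33401311] [-2.14060374 -0.02520591 -2.93126084]
top [[482.97541598   0.         265.98947437]
 [  0.         482.97541598 200.0160224 ]
 [  0.           0.           1.        ]] -0.11976981951791078 [ 413.25035003   28.63242297 1681.70131738] [-3.03994161 -0.0120511  -1.58717866]
wrist [[313.08801887   0.         258.93059579]
 [  0.         313.08801887 187.75244393]
 [  0.           0.           1.        ]] -0.058422601910487065 [ 243.97755719 -500.33091504  384.5445663 ] [ 2.87094637e+00  2.86658442e-04 -1.25769638e+00]
```

View pics/side0.png

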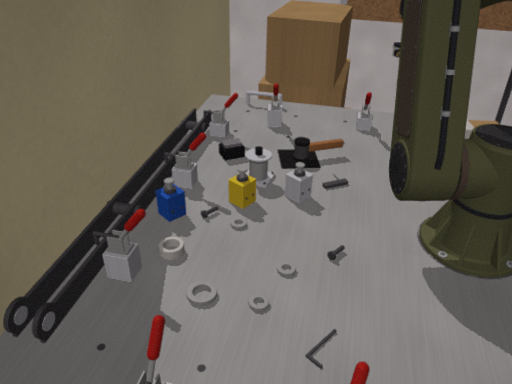

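View pics/top0.png

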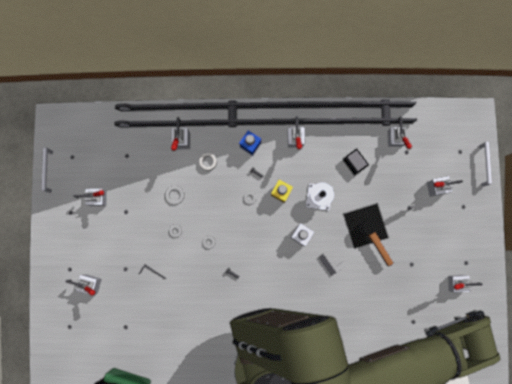

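View pics/wrist0.png

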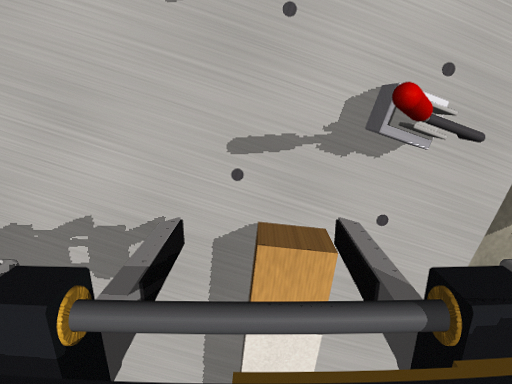

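Run:
```python
from h import *
ps={n:cam(n) for n in ['side','top']}
for th in ['ring0_c','tube_mouth','cap_knob','pin_top','mallet_grip','mallet_face','mat','flange','bolt_a','hex_key','battery','tape_roll','square']:
  for n,p in ps.items():
    print(th,n,[(round(d['score'],2),np.round(d['xy'],1).tolist(),onz(p,d['xy'],5).round(0).tolist()[:2]) for d in manip.tip_of(th,p) if d['score']>.15])
```

```text
ring0_c side [(0.62, [285.2, 269.5], [444.0, 211.0])]
ring0_c top [(0.59, [209.2, 241.7], [442.0, 205.0])]
tube_mouth side [(0.7, [259.6, 157.5], [616.0, -306.0])]
tube_mouth top [(0.65, [320.4, 197.4], [590.0, -185.0])]
cap_knob side [(0.55, [259.2, 151.9], [626.0, -345.0])]
cap_knob top [(0.65, [323.5, 193.3], [605.0, -196.0])]
pin_top side [(0.65, [168.1, 181.4], [852.0, -88.0]), (0.63, [300.3, 161.8], [479.0, -311.0]), (0.49, [171.5, 253.5], [719.0, 220.0])]
pin_top top [(0.49, [249.2, 137.4], [808.0, 61.0]), (0.4, [282.9, 192.1], [611.0, -54.0]), (0.39, [304.8, 236.1], [456.0, -127.0])]
mallet_grip side [(0.68, [172.6, 252.2], [718.0, 215.0]), (0.61, [318.8, 144.9], [432.0, -452.0]), (0.16, [297.8, 157.3], [492.0, -340.0])]
mallet_grip top [(0.59, [375.4, 239.9], [438.0, -374.0])]
mallet_face side [(0.66, [301.6, 157.8], [479.0, -340.0]), (0.61, [261.8, 300.0], [477.0, 316.0])]
mallet_face top [(0.8, [362.9, 226.4], [486.0, -332.0])]
mat side [(0.64, [298.5, 159.1], [488.0, -328.0]), (0.45, [264.8, 301.3], [470.0, 318.0])]
mat top [(0.68, [364.0, 224.6], [492.0, -336.0]), (0.45,
[... 213 characters left out ...]
, [340.0, 156.0]), (0.58, [202.3, 218.4], [692.0, 67.0]), (0.27, [203.5, 291.9], [605.0, 322.0])]
bolt_a top [(0.45, [225.7, 274.3], [329.0, 149.0]), (0.4, [253.2, 171.4], [686.0, 49.0])]
hex_key side [(0.68, [320.8, 340.8], [343.0, 393.0])]
hex_key top [(0.63, [154.7, 270.8], [344.0, 395.0])]
battery side [(0.72, [232.6, 154.7], [708.0, -303.0]), (0.23, [204.9, 218.6], [685.0, 66.0])]
battery top [(0.69, [354.6, 163.2], [710.0, -310.0])]
tape_roll side [(0.8, [172.8, 250.3], [720.0, 208.0]), (0.16, [261.0, 177.3], [584.0, -182.0])]
tape_roll top [(0.71, [208.2, 162.1], [721.0, 207.0])]
square side [(0.74, [336.8, 183.4], [352.0, -204.0])]
square top [(0.68, [324.3, 264.9], [355.0, -192.0])]
```

Run:
```python
from h import *
ps={n:cam(n) for n in ['side','top']}
for n,p in ps.items():
  for th in ['ring0_c','cap_knob','pin_top','mallet_grip','mat']:
    for d in manip.masks_of(th,p):
      if d['score']<.15: continue
      m=d['pixels']; ys,xs=np.nonzero(m)
      c=(xs.mean(),ys.mean())
      print(n,th,round(d['score'],2),m.sum(),np.round(c,1),'z5:',onz(p,c,5).round(1)[:2],'bbox',xs.min(),xs.max(),ys.min(),ys.max())
a,b=ps['side'],ps['top']
def T(n,u,v): X,r=tri([(a,u),(b,v)]);print(n,X.round(1),np.round(r,1))
T('knob',(259.2,151.9),(323.5,193.3));T('mouth',(259.6,157.5),(320.4,197.4));T('pin',(300.3,161.8),(304.8,236.1));T('face',(301.6,157.8),(362.9,226.4));T('grip',(318.8,144.9),(375.4,239.9));
im=cv2.resize(b['img'][120:300,140:420],None,fx=2.8,fy=2.8,interpolation=cv2.INTER_CUBIC);cv2.imwrite('pics/topz.png',im[:,:,::-1])
im=cv2.resize(a['img'][120:330,160:400],None,fx=2.8,fy=2.8,interpolation=cv2.INTER_CUBIC);cv2.imwrite('pics/sidez.png',im[:,:,::-1])
```

```text
side ring0_c 0.6 215 [285.6 268.4] z5: [443.3 206.8] bbox 277 295 261 276
side pin_top 0.59 64 [299.3 166.8] z5: [ 477.9 -277.4] bbox 296 303 162 172
side pin_top 0.51 52 [168.4 182.6] z5: [848.3 -81.4] bbox 165 172 179 188
side mallet_grip 0.88 653 [311.1 147. ] z5: [ 456.9 -428.3] bbox 293 342 137 162
side mat 0.92 477 [295.8 158.7] z5: [ 496.7 -328.8] bbox 277 318 149 167
top ring0_c 0.43 79 [209.6 241.4] z5: [442.9 203.3] bbox 204 215 236 247
top cap_knob 0.55 450 [321.3 194.4] z5: [ 600.7 -188.6] bbox 310 333 183 206
top pin_top 0.48 30 [249.8 138.7] z5: [803.2  59.4] bbox 247 252 136 141
top pin_top 0.45 30 [302.6 233.6] z5: [ 464.7 -119.7] bbox 300 305 231 236
top pin_top 0.45 47 [281.7 188.9] z5: [622.1 -50. ] bbox 278 285 186 192
top mallet_grip 0.57 518 [374.2 238.4] z5: [ 443.2 -370.2] bbox 358 392 219 265
top mat 0.75 973 [364.2 223.3] z5: [ 496.7 -336.8] bbox 343 387 204 246
knob [ 593.8 -185.    90.7] [0.9 0.9]
mouth [ 585.9 -175.4   77.1] [3.3 3.3]
pin [ 457.  -116.8  111.8] [3.8 3.8]
face [ 481.9 -331.     9.9] [3.9 3.9]
grip [ 432.5 -364.3   48.1] [4.9 4.9]
```

View pics/topz.png

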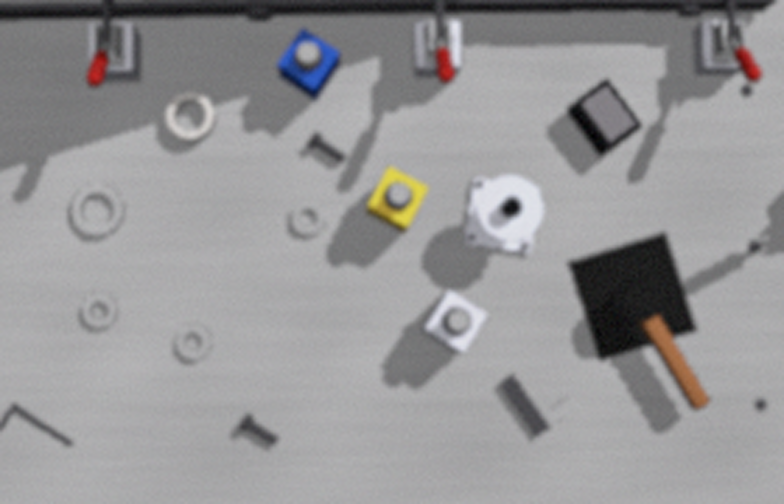

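View pics/sidez.png

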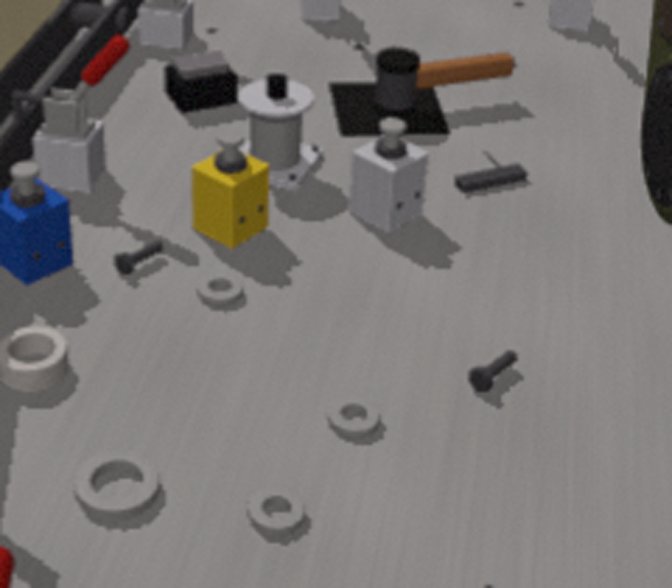

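Run:
```python
from h import *
print(delta([590,-183,220],down(0)), Rot(manip.read_state()['eef_rot'])@R.from_rotvec([0,-72.1,0],degrees=True).as_matrix())
a=cam('side');b=cam('top')
print([(d['score'],d['xy']) for d in manip.tip_of('cap_knob',b)])
for uv,z in [((250,198.5),5),((209.5,241.5),5),((175,231),5)]: print(onz(b,uv,z).round(1))
for uv,z in [((238.5,223.5),5),((285.5,268.5),5),((258.5,302),5)]: print(onz(a,uv,z).round(1))
```

```text
(array([-505.1,    7.5, -194.3]), array([ -0.  , -72.08,   0.  ])) [[ 4.11412523e-04  1.69989889e-06  9.99999915e-01]
 [-9.99999914e-01 -5.03684702e-05  4.11412608e-04]
 [ 5.03691653e-05 -9.99999999e-01  1.67917652e-06]]
[(0.61, [320.2, 195.7])]
[590.1  61.3   5. ]
[442.5 203.6   5. ]
[480.5 323.7   5. ]
[592.6  65.3   5. ]
[443.4 207.1   5. ]
[482.3 323.    5. ]
```

```bash
python3 -m jog '[-51,0,-19,0,-7,0,-101,1,-39,0,-14,0,-152,2,-58,0,-21,0,-202,3,-78,0,-28,0,-253,4,-97,0,-36,0,-303,5,-116,0,-43,0,-354,6,-136,0,-50,0,-404,7,-155,0,-57,0,-455,7.5,-175,0,-64,0,-505,7.5,-194,0,-71,0]' 50 20
python3 - <<'E'
from h import *
print(delta([590,-183,220],down(0)))
E
```

```text
clock: 3.13
eef_pos: [494.7, -259.8, 221.3]
eef_rot: [-1.571, -0.0, -1.584]
wrist_force: [-0.0, -0.6, -0.3]
finger_gap: 49.9
(array([-78.1,   1.4,  94.3]), array([-0.01, -0.75,  0.01]))
```

```bash
python3 -m jog '[-26,0,31,0,-0.75,0,-52,0,62,0,-0.75,0,-78,1.4,94,0,-0.75,0,-78,1.4,94,0,-0.75,0]'
python3 - <<'E'
from h import *
s=manip.read_state();print(s['eef_pos'],s['joints'])
a=cam('wrist','w1.png');b=cam('top')
k=[d for d in manip.tip_of('cap_knob',a)];print([(d['score'],d['xy'],onz(a,d['xy'],98)) for d in k])
for d in manip.masks_of('cap_knob',a)[:2]:
  ys,xs=np.nonzero(d['pixels']);print(d['score'],xs.min(),xs.max(),ys.min(),ys.max())
E
```

```text
clock: 3.47
eef_pos: [592.4, -180.7, 218.8]
eef_rot: [-1.571, 0.001, -1.572]
wrist_force: [-1.5, 0.6, -0.3]
finger_gap: 49.9
[ 592.38779524 -180.74850156  218.83365477] [-3.55672127e-01  4.62435569e-01  1.31857023e+00  1.01011539e-03
  1.36103238e+00 -3.54222828e-01]
[(0.57, [259.2, 185.5], array([ 593.4268986 , -179.10767627,   98.        ]))]
0.78 218 301 142 222
```

View pics/w1.png

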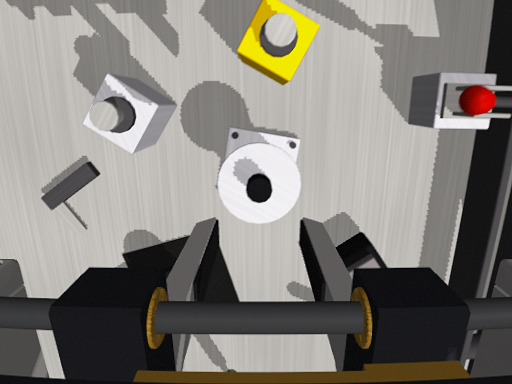

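Run:
```python
from h import *
p=cam('wrist')
g=p['img'].mean(2)
m=(g[170:206,240:280]<60).astype(np.uint8)
ys,xs=np.nonzero(m); print(xs.min()+240,xs.max()+240,ys.min()+170,ys.max()+170, len(xs))
w=(g[130:225,205:315]>225).astype(np.uint8)
c=max(cv2.findContours(w,0,1)[0],key=cv2.contourArea);h=cv2.convexHull(c);e=cv2.fitEllipse(h);print(e)
u=(e[0][0]+205,e[0][1]+130);print('plate',onz(p,u,87))
v=(xs.mean()+240,ys.mean()+170);print('knob', v,onz(p,v,104),p['origin'])
for z in(87,):
  print(e[1][0]/ (p['intrinsics'][0][0]), 'depth', 80/(np.mean(e[1])/313))
```

```text
252 276 170 195 549
((62.01148223876953, 42.477134704589844), (80.95866394042969, 94.5046615600586), 39.8593864440918)
plate [ 596.74227802 -174.91170443   87.        ]
knob (np.float64(263.7832422586521), np.float64(181.95264116575592)) [ 593.41599691 -179.79468571  104.        ] [ 589.58355591 -109.15843685  377.35565679]
0.25858116267901704 depth 285.41576911957384
```

```bash
python3 - <<'E'
from h import *
print(delta([593.4,-180.5,150],down(0)),manip.read_state()['eef_pos'])
E
python3 -m jog '[-2.5,35,3.4,0,0,0,-2.5,69,3.4,0,0,0,-2.5,69,3.4,0,0,0]'
python3 - <<'E'
from h import *
p=cam('wrist','w2.png');q=cam('top','t2.png');r=cam('side','s2.png')
L=[]
for c in(p,q,r):
  k=manip.tip_of('cap_knob',c)[:1];print([(d['score'],d['xy'],onz(c,d['xy'],98)) for d in k]);L+=[(c,d['xy']) for d in k]
print(tri(L))
print(manip.read_state()['eef_pos'])
E
```

```text
(array([-5.8, 70. ,  5.2]), array([-0.  , -0.42,  0.01])) [ 588.11204494 -186.23839294  220.01006185]
clock: 3.97
eef_pos: [589.2, -183.0, 145.0]
eef_rot: [-1.579, 0.003, -1.579]
wrist_force: [0.1, -0.1, -1.1]
finger_gap: 49.9
[(0.77, [266.8, 213.7], array([ 595.08023539, -181.7605787 ,   98.        ]))]
[(0.52, [322.6, 195.7], array([ 585.9864592 , -180.67872333,   98.        ]))]
[(0.56, [256.8, 152.8], array([ 595.74779955, -163.84508579,   98.        ]))]
(array([ 593.97175117, -183.02016401,   88.19321027]), [np.float64(2.5212028301614158), np.float64(6.938675040267867), np.float64(5.683473557073782)])
[ 592.82574858 -183.39940609  153.20153735]
```

View pics/w2.png

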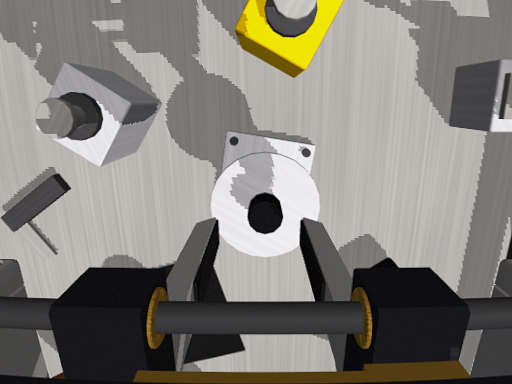

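```bash
python3 -m jog '[0,0,0,0,0,0,0,0,0,0,0,0,0,0,0,0,0,0]'
python3 - <<'E'
from h import *
p=cam('wrist')
print(manip.read_state()['eef_pos'])
g=p['img'].mean(2)
m=(g[180:240,240:290]<60).astype(np.uint8)
n,l,st,ce=cv2.connectedComponentsWithStats(m);i=1+np.argmax(st[1:,4]);print(st[i],ce[i]+[240,180])
x,y,w,h=st[i][:4]; top=(240+x+w/2,180+y+h-1-w/2)  # knob top disc approx lower part
print('knob mid',onz(p,ce[i]+[240,180],102))
d=manip.tip_of('cap_knob',p)[0];print(d['xy'],onz(p,d['xy'],98))
print(delta([594.5,-182,112],down(0)))
E
```

```text
clock: 4.52
eef_pos: [592.3, -182.9, 151.4]
eef_rot: [-1.57, -0.0, -1.577]
wrist_force: [0.3, 0.3, 0.4]
finger_gap: 50.0
[ 592.30468936 -182.86506511  151.21459315]
[   3   10   34   40 1032] [259.37887597 209.49127907]
knob mid [ 593.50788566 -179.50384422  102.        ]
[259.0, 210.1] [ 593.23540256 -181.38110679   98.        ]
(array([-0.9, 39.1,  2.2]), array([-0.02, -0.35,  0.01]))
```

```bash
python3 -m jog '[-1.5,15,1,0,-0.35,0,-1.5,30,1,0,-0.35,0,-1.5,38.5,1,0,-0.35,0,-1.5,38.5,1,0,-0.35,0,-1.5,38.5,1,0,-0.35,0]'; python3 -m jog '[0,0,0,0,0,0,0,0,0,0,0,0,0,0,0,0,0,0,0,0,0,0,0,0,0,0,0,0,0,0]' 10 30
```

```text
clock: 5.03
eef_pos: [593.2, -181.4, 112.4]
eef_rot: [-1.571, 0.0, -1.571]
wrist_force: [-0.6, 0.2, 0.3]
finger_gap: 50.2
clock: 5.45
eef_pos: [593.3, -181.4, 112.7]
eef_rot: [-1.57, -0.0, -1.571]
wrist_force: [0.8, -0.1, 1.8]
finger_gap: 23.6
```

Run:
```python
from h import *
cam('wrist','w3.png'); print(manip.read_state())
```

```text
{'clock': 5.5, 'joints': array([-3.55764408e-01,  5.63490695e-01,  1.42391425e+00,  8.11785268e-06,
        1.15364488e+00, -3.55590339e-01]), 'qd': array([ 0.00032985,  0.00220876,  0.00060967, -0.00167242, -0.00089842,
        0.0008284 ]), 'effort': array([ 2.36730528e-02, -6.37847543e+01, -3.20714164e+01,  7.59142474e-02,
       -8.46003718e-02,  5.55659662e-04]), 'eef_pos': array([ 593.3532462 , -181.42818828,  112.69421566]), 'eef_rot': array([-1.57028488e+00, -1.82022292e-04, -1.57097373e+00]), 'wrist_force': array([-0.87363581, -0.03384418,  2.14766667]), 'moment': array([0.03229568, 0.05393588, 0.00442517]), 'finger_gap': 23.377473129414653}
```

View pics/w3.png

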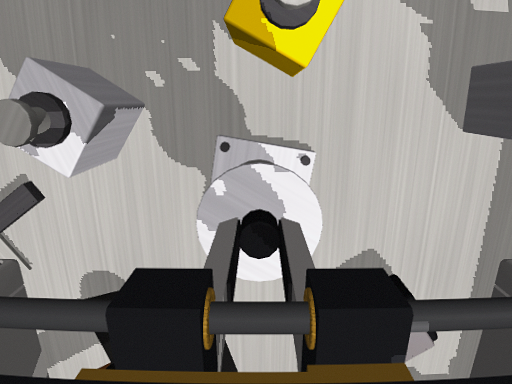

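```bash
python3 -m jog '[0,-20,0,0,0,0,0,-45,0,0,0,0,-10,-70,-6,0,0,0,-40,-70,-24,0,0,0,-72,-70,-44,0,0,0,-104,-70,-64,0,0,0,-136,-70,-84,0,0,0,-168,-70,-104,0,0,0,-201,-50,-123,0,0,0,-201,-15,-123,0,0,0]'; python3 -m jog '[0,25,0,0,0,0,0,50,0,0,0,0,0,70,0,0,0,0,0,80,0,0,0,0,0,85,0,0,0,0,0,85,0,0,0,0,0,85,0,0,0,0]';python3 - <<'E'
from h import *
cam('wrist','w4.png'); print(manip.read_state()['wrist_force'],delta([470,20,38.6],down(0)))
E
```

```text
clock: 6.33
eef_pos: [469.6, 23.3, 129.9]
eef_rot: [-1.565, 0.001, -1.568]
wrist_force: [1.5, -0.4, -1.5]
finger_gap: 23.1
clock: 6.92
eef_pos: [470.7, 19.6, 43.1]
eef_rot: [-1.57, -0.0, -1.571]
wrist_force: [0.2, -0.3, -0.1]
finger_gap: 23.5
[-0.56148615  0.87448143 -1.31304664] (array([-0.4,  4.8, -0.9]), array([-0.1 , -0.01,  0.  ]))
```

View pics/w4.png

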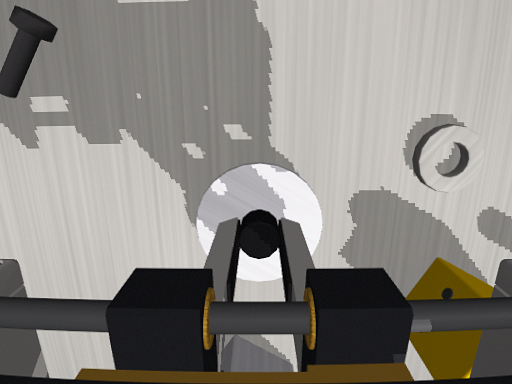

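```bash
python3 -m jog '[0,2,0,0,0,0,0,3.5,0,0,0,0,0,3.5,0,0,0,0]'; python3 -m jog '[0,1,0,0,0,0,0,1,0,0,0,0]'
```

```text
clock: 7.22
eef_pos: [470.3, 19.7, 39.0]
eef_rot: [-1.57, 0.0, -1.571]
wrist_force: [0.1, -0.3, -1.3]
finger_gap: 23.2
clock: 7.38
eef_pos: [470.4, 19.6, 38.5]
eef_rot: [-1.57, -0.0, -1.571]
wrist_force: [-3.0, 0.7, 8.8]
finger_gap: 23.3
```

```bash
python3 -m jog '[0,-0.5,0,0,0,0,0,-0.5,0,0,0,0,0,-0.5,0,0,0,0]' 60 20; python3 -m jog '[0,-30,0,0,0,0,0,-70,0,0,0,0,-10,-110,35,0,0,0,-25,-110,70,0,0,0,-42,-110,115,0,0,0,-42,-110,119,0,0,0,-42,-110,119,0,0,0,-42,-110,119,0,0,0]'
python3 - <<'E'
from h import *
p=cam('wrist','w5.png'); print(manip.read_state()['eef_pos'])
for d in manip.tip_of('ring0_c',p): print('tip',d['score'],d['xy'],onz(p,d['xy'],5))
for d in manip.masks_of('ring0_c',p):
  ys,xs=np.nonzero(d['pixels']);print(d['score'],xs.min(),xs.max(),ys.min(),ys.max())
E
```

```text
clock: 7.63
eef_pos: [470.3, 19.7, 38.4]
eef_rot: [-1.571, 0.0, -1.571]
wrist_force: [1.3, 0.0, -0.1]
finger_gap: 40.0
clock: 8.3
eef_pos: [589.1, 61.8, 147.4]
eef_rot: [-1.572, -0.0, -1.57]
wrist_force: [0.1, -0.0, 0.1]
finger_gap: 59.9
[588.58589506  61.51961734 147.69454512]
tip 0.61 [89.6, 29.1] [437.27742969 203.07430113   5.        ]
tip 0.18 [404.4, 24.6] [719.35823622 206.26637702   5.        ]
0.56 70 119 0 50
```

View pics/w5.png

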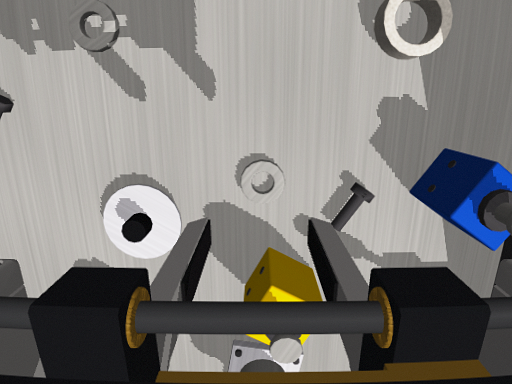

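Run:
```python
from h import *
p=cam('wrist'); print(manip.read_state()['eef_pos'])
g=p['img'].mean(2)
print(onz(p,(263,181),8), onz(p,(264,181),10))
X=onz(p,(263.5,181),8)
for z in (0,10):
  print(z,[proj(p,X*[1,1,0]+[dx,dy,z]).round(1).tolist() for dx,dy in((-22,0),(22,0),(0,-22),(0,22))])
im=p['img'][140:225,220:310].copy();im=cv2.resize(im,None,fx=6,fy=6,interpolation=cv2.INTER_NEAREST)
for a in np.linspace(0,6.28,60):
  for r in(11,22):
    u=(proj(p,X*[1,1,0]+[r*np.cos(a),r*np.sin(a),10])-[220,140]+.5)*6; cv2.circle(im,(int(u[0]),int(u[1])),1,(255,0,0),-1)
cv2.imwrite('pics/w5z.png',im[:,:,::-1])
print(delta([X[0],X[1],60],down(0)))
```

```text
[588.59128866  61.29714078 148.495428  ]
[593.19398973  62.10363287   8.        ] [594.14333072  62.61377567  10.        ]
0 [[241.5, 179.0], [285.2, 179.0], [263.3, 199.9], [263.5, 157.4]]
10 [[241.0, 181.5], [286.1, 181.5], [263.4, 202.9], [263.6, 159.2]]
(array([-0.8, 88.5,  5.1]), array([ 0.01, -0.02,  0.  ]))
```

View pics/w5z.png

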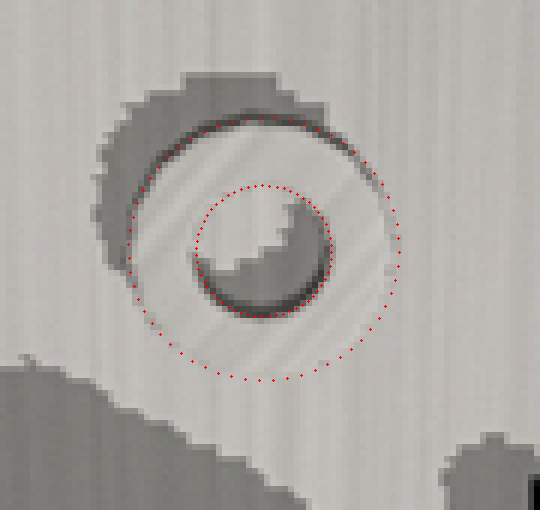

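```bash
python3 -m jog '[-0.8,30,4.6,0,0,0,-0.8,65,4.6,0,0,0,-0.8,95,4.6,0,0,0,-0.8,115,4.6,0,0,0,-0.8,122,4.6,0,0,0,-0.8,122,4.6,0,0,0,-0.8,122,4.6,0,0,0]'
python3 - <<'E'
from h import *
p=cam('wrist','w6.png'); print(manip.read_state()['eef_pos'])
E
```

```text
clock: 9.08
eef_pos: [594.2, 62.3, 27.6]
eef_rot: [-1.57, 0.0, -1.571]
wrist_force: [0.4, -1.0, 0.1]
finger_gap: 60.0
[594.61741644  62.37949809  28.10662173]
```

View pics/w6.png

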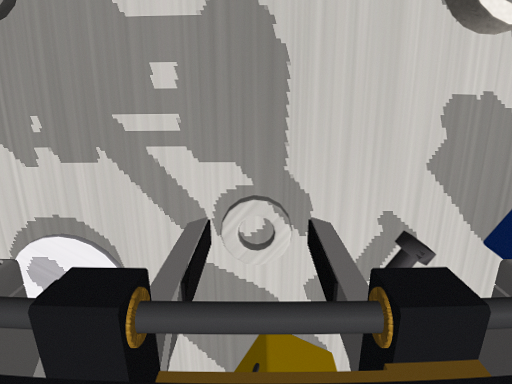

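```bash
python3 -m jog '[0,3,0,0,0,0,0,4,0,0,0,0,0,4,0,0,0,0]'; python3 -m jog '[0,0,0,0,0,0,0,0,0,0,0,0,0,0,0,0,0,0,0,0,0,0,0,0,0,0,0,0,0,0]' 38 35; python3 -m jog '[0,-10,0,0,0,0,0,-30,0,0,0,0,0,-60,0,0,0,0,0,-60,0,0,0,0,0,-60,0,0,0,0]';python3 - <<'E'
from h import *
p=cam('wrist','w7.png'); print(manip.read_state()['eef_pos'])
E
```

```text
clock: 9.38
eef_pos: [594.0, 62.4, 22.8]
eef_rot: [-1.57, 0.0, -1.571]
wrist_force: [0.6, 0.4, -0.2]
finger_gap: 60.2
clock: 9.8
eef_pos: [593.9, 62.5, 22.5]
eef_rot: [-1.571, 0.0, -1.571]
wrist_force: [-1.3, 0.2, 2.9]
finger_gap: 42.3
clock: 10.22
eef_pos: [594.6, 62.5, 84.2]
eef_rot: [-1.568, 0.0, -1.571]
wrist_force: [-0.4, -0.5, -1.4]
finger_gap: 42.4
[593.8805263   62.43821068  82.71549897]
```

View pics/w7.png

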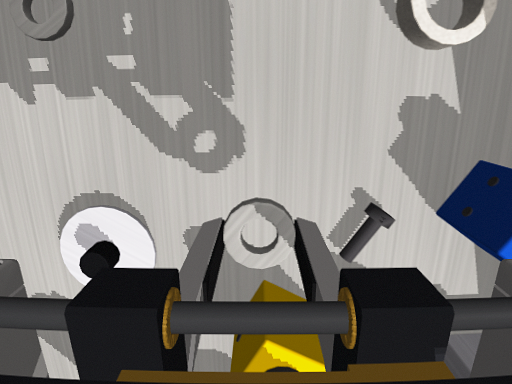

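```bash
python3 -m jog '[0,-35,0,0,0,0,0,-70,0,0,0,0,20,-97,0,0,0,0,55,-97,0,0,0,0,90,-97,0,0,0,0,125,-97,0,0,0,0,160,-97,0,0,0,0,170,-97,0,0,0,0,170,-97,0,0,0,0,170,-97,0,0,0,0]'
python3 - <<'E'
from h import *
p=cam('wrist','w8.png'); s=manip.read_state();print(s['eef_pos'],p['origin'],p['orientation'])
t=s['eef_pos']
print('ring rel', onz(p,(259.5,233),t[2]-12.5)-t)
for d in manip.tip_of('tube_mouth',p): print('tip',d['score'],d['xy'],onz(p,d['xy'],82))
E
```

```text
clock: 11.1
eef_pos: [593.5, -107.4, 178.3]
eef_rot: [-1.572, 0.001, -1.572]
wrist_force: [-0.1, 0.6, 0.0]
finger_gap: 42.2
[ 593.65408154 -106.61970078  178.53822548] [594.61631759 -30.69043941 335.93781761] [ 2.87098717e+00  1.63730500e-03 -7.22139287e-04]
ring rel [  0.96458321   1.21441674 -12.5       ]
tip 0.88 [258.2, 270.6] [ 593.42638513 -179.58435629   82.        ]
```

View pics/w8.png

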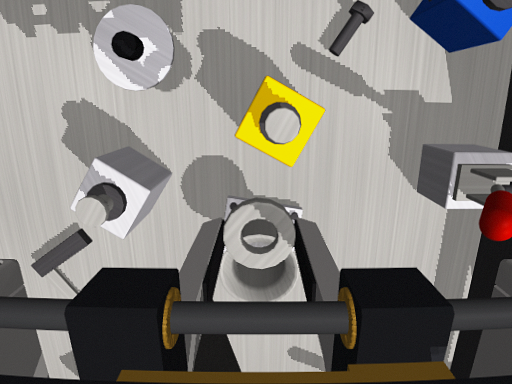

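```bash
python3 -m jog '[40,0,0,0,0,0,75,10,0,0,0,0,75,40,0,0,0,0,75,65,0,0,0,0,75,72,0,0,0,0,75,72,0,0,0,0,75,72,0,0,0,0]'
python3 - <<'E'
from h import *
p=cam('wrist','w9.png'); print(manip.read_state()['eef_pos'])
E
```

```text
clock: 11.78
eef_pos: [594.4, -181.6, 108.4]
eef_rot: [-1.57, -0.0, -1.569]
wrist_force: [0.0, 0.0, -0.0]
finger_gap: 42.5
[ 594.71448937 -181.88920996  109.02075273]
```

View pics/w9.png

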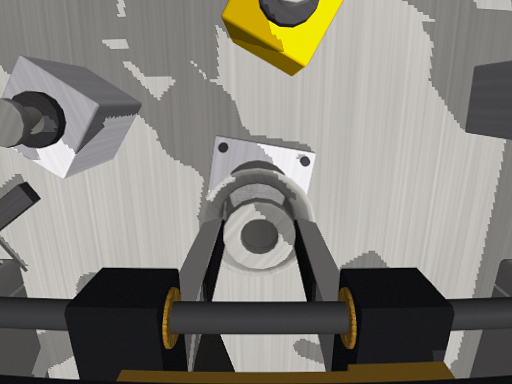

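```bash
python3 -m jog '[0,2.5,-0.8,0,0,0,0,2.5,-0.8,0,0,0,0,2.5,-0.8,0,0,0]'; python3 -m jog '[0,0,0,0,0,0,0,0,0,0,0,0,0,0,0,0,0,0,0,0,0,0,0,0]' 60 20; python3 -m jog '[0,-30,0,0,0,0,0,-65,0,0,0,0,0,-65,0,0,0,0,0,-65,0,0,0,0]'
python3 - <<'E'
from h import *
p=cam('wrist','w10.png'); print(manip.read_state()['eef_pos'])
E
```

```text
clock: 12.08
eef_pos: [593.3, -182.4, 105.6]
eef_rot: [-1.57, -0.0, -1.571]
wrist_force: [-0.3, 0.0, -1.1]
finger_gap: 42.5
clock: 12.42
eef_pos: [593.1, -182.6, 105.0]
eef_rot: [-1.571, -0.0, -1.571]
wrist_force: [-0.0, 0.5, -0.9]
finger_gap: 59.6
clock: 12.75
eef_pos: [593.7, -182.8, 171.8]
eef_rot: [-1.567, -0.001, -1.571]
wrist_force: [0.3, 1.4, -0.6]
finger_gap: 60.3
[ 593.05034322 -182.58830006  169.95724239]
```

View pics/w10.png

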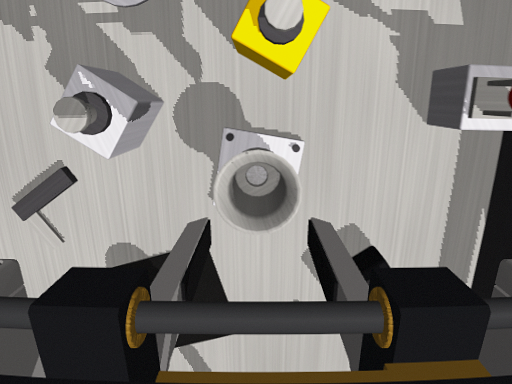

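Run:
```python
from h import *
p=cam('wrist'); print(manip.read_state()['eef_pos'])
for u in [(257.5,190)]: print(onz(p,u,82))
for d in manip.tip_of('tube_mouth',p): print('tip',d['score'],d['xy'],onz(p,d['xy'],82))
X=np.array([593,-181.5,0])
im=p['img'][120:245,200:315].copy();im=cv2.resize(im,None,fx=5,fy=5,interpolation=cv2.INTER_NEAREST)
for a in np.linspace(0,6.28,90):
  for r,z in((33,82),(37.5,82),(22,20),(11,20),(24,70)):
    u=(proj(p,X+[r*np.cos(a),r*np.sin(a),z])-[200,120]+.5)*5; cv2.circle(im,(int(u[0]),int(u[1])),1,(255,0,0),-1)
cv2.imwrite('pics/w10z.png',im[:,:,::-1])
b=cam('top','t10.png');
for uv in [(209.5,241.5),(175,231)]: print(onz(b,uv,5).round(1))
print(delta([442.5,203.6,148],down(0)))
```

```text
[ 592.70948725 -182.46584726  169.00679596]
[ 592.74202009 -176.04983847   82.        ]
tip 0.63 [259.4, 193.3] [ 594.29356537 -178.85820002   82.        ]
[442.5 203.6   5. ]
[480.5 323.7   5. ]
(array([-386. ,   21.1, -150.1]), array([ 0.11, -0.01, -0.04]))
```

View pics/w10z.png

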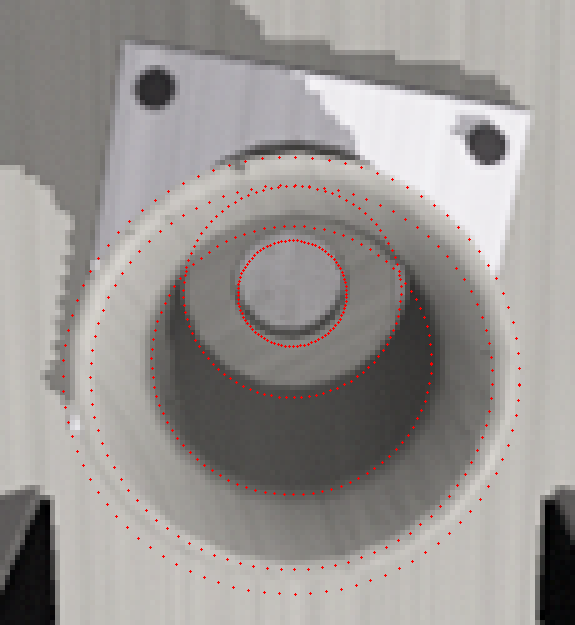

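View pics/t10.png

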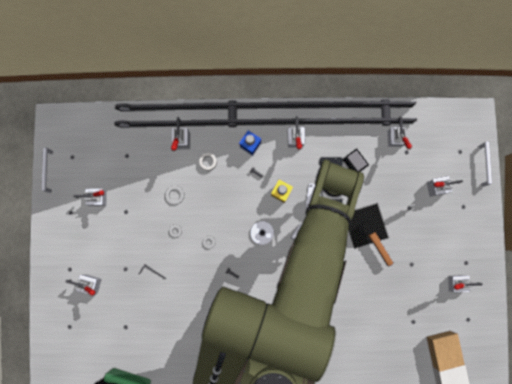

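```bash
python3 -m jog '[-38,0,-15,0,0,0,-77,0,-30,0,0,0,-115,0,-45,0,0,0,-154,0,-60,0,0,0,-193,4,-75,0,0,0,-231,8,-90,0,0,0,-270,12,-105,0,0,0,-308,16,-120,0,0,0,-347,20,-135,0,0,0,-386,20,-150,0,0,0]'; python3 -m jog '[0,0,0,0,0,0,0,0,0,0,0,0,0,0,0,0,0,0]'
cat > fit.py <<'E'
from h import *
import sys
# fit ring centre: network seed, then refine by circle gradient; overlay
def fitring(seed,name):
    p=cam('wrist'); s=manip.read_state()
    if seed is None:
        c=[d for d in manip.tip_of('ring0_c',p)]
        for d in c: print('net',round(d['score'],2),np.round(d['xy'],1),onz(p,d['xy'],5).round(1))
        seed=onz(p,c[0]['xy'],5)
    g=cv2.GaussianBlur(p['img'].mean(2),(3,3),0.7)
    gx=cv2.Sobel(g,cv2.CV_64F,1,0);gy=cv2.Sobel(g,cv2.CV_64F,0,1);G=np.hypot(gx,gy).astype(np.float32)
    A=np.linspace(0,2*np.pi,48,endpoint=False)
    def sc(x,y):
        t=0
        for r in(11,22):
            P=np.array([proj(p,[x+r*np.cos(a),y+r*np.sin(a),10]) for a in A],np.float32)
            v=cv2.remap(G,P[:,0].reshape(-1,1),P[:,1].reshape(-1,1),1); t+=np.minimum(v,60).sum()
        return t
    best=max(((sc(seed[0]+dx,seed[1]+dy),dx,dy) for dx in np.arange(-6,6.1,1) for dy in np.arange(-6,6.1,1)))
    X=np.array([seed[0]+best[1],seed[1]+best[2],0])
    c=proj(p,X+[0,0,10]).astype(int); x0,y0=max(c[0]-50,0),max(c[1]-45,0)
    im=cv2.resize(p['img'][y0:y0+90,x0:x0+100],None,fx=5,fy=5,interpolation=cv2.INTER_NEAREST)
    for a in A:
      for r in(11,22):
        u=(proj(p,X+[r*np.cos(a),r*np.sin(a),10])-[x0,y0]+.5)*5; cv2.circle(im,(int(u[0]),int(u[1])),1,(255,0,0),-1)
    cv2.imwrite('pics/'+name+'z.png',im[:,:,::-1]);cv2.imwrite('pics/'+name+'.png',p['img'][:,:,::-1])
    print('TCP',s['eef_pos'].round(1),'fit',X.round(1),'delta to z26',delta([X[0],X[1],26],down(0)))
fitring(None,sys.argv[1])
E
python3 fit.py w11
```

```text
clock: 13.78
eef_pos: [441.5, 204.4, 148.5]
eef_rot: [-1.573, -0.001, -1.571]
wrist_force: [0.4, -0.5, 0.0]
finger_gap: 60.2
clock: 14.03
eef_pos: [443.2, 202.7, 149.3]
eef_rot: [-1.572, -0.001, -1.57]
wrist_force: [1.0, -0.8, 0.9]
finger_gap: 60.2
net 0.7 [255.1 179.9] [440.  203.6   5. ]
TCP [443.4 202.2 149.4] fit [442.  206.6   0. ] delta to z26 (array([ -4.6, 123.5,  -1.6]), array([ 0.02, -0.09,  0.02]))
```

View pics/w11z.png

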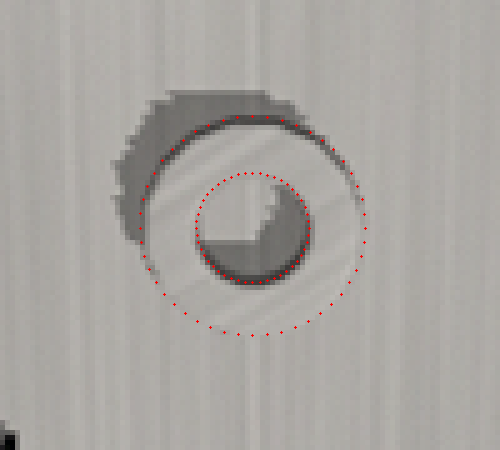

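View pics/w11.png

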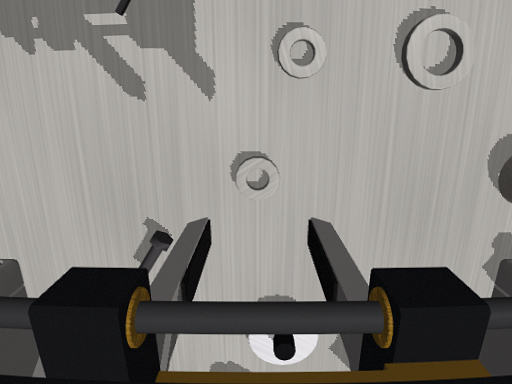

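```bash
python3 -m jog '[-4.5,30,-1.5,0,0,0,-4.5,65,-1.5,0,0,0,-4.5,95,-1.5,0,0,0,-4.5,115,-1.5,0,0,0,-4.5,123,-1.5,0,0,0,-4.5,126,-1.5,0,0,0,-4.5,126,-1.5,0,0,0,-4.5,126,-1.5,0,0,0]'
```

```text
clock: 14.8
eef_pos: [442.6, 207.5, 25.0]
eef_rot: [-1.569, 0.001, -1.572]
wrist_force: [-0.5, -0.5, 0.3]
finger_gap: 59.6
```

```bash
python3 -m jog '[0,2,0,0,0,0,0,2,0,0,0,0]'; python3 -m jog '[0,0,0,0,0,0,0,0,0,0,0,0,0,0,0,0,0,0,0,0,0,0,0,0,0,0,0,0,0,0]' 38 35; python3 -m jog '[0,-10,0,0,0,0,0,-40,0,0,0,0,0,-80,0,0,0,0,0,-120,0,0,0,0,0,-150,0,0,0,0,0,-150,0,0,0,0]';python3 - <<'E'
from h import *
p=cam('wrist','w12.png'); t=manip.read_state()['eef_pos']; print(t)
print(delta([593.2,-182,172],down(0)))
E
```

```text
clock: 14.97
eef_pos: [442.2, 207.6, 22.6]
eef_rot: [-1.569, 0.001, -1.571]
wrist_force: [0.1, 0.3, 0.6]
finger_gap: 59.9
clock: 15.38
eef_pos: [441.9, 207.7, 22.3]
eef_rot: [-1.57, 0.0, -1.571]
wrist_force: [-2.6, -0.4, 7.1]
finger_gap: 43.0
clock: 15.88
eef_pos: [443.7, 208.3, 178.4]
eef_rot: [-1.562, 0.003, -1.571]
wrist_force: [1.0, -0.3, -0.4]
finger_gap: 42.8
[442.7133524  207.97121147 175.09850724]
(array([390. ,   3.1, 150.5]), array([-0.32,  0.  , -0.12]))
```

View pics/w12.png

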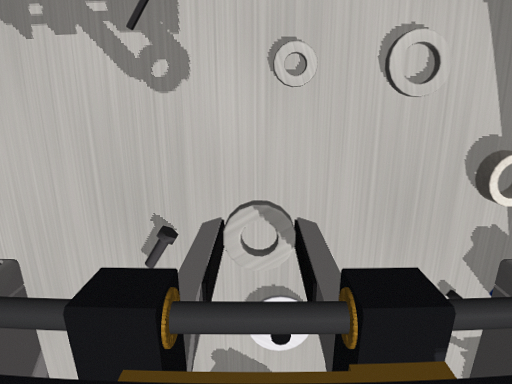

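```bash
python3 -m jog '[38,0,15,0,0,0,77,0,30,0,0,0,115,0,45,0,0,0,154,0,60,0,0,0,193,0,75,0,0,0,231,0,90,0,0,0,270,0,105,0,0,0,308,0,120,0,0,0,347,0,135,0,0,0,387,0,150,0,0,0]';python3 -m jog '[0,20,0,0,0,0,0,40,0,0,0,0,0,55,0,0,0,0,0,60,0,0,0,0,0,60,0,0,0,0,0,60,0,0,0,0]'
python3 - <<'E'
from h import *
p=cam('wrist','w13.png'); t=manip.read_state()['eef_pos']; print(t)
print(delta([593.2,-180,105],down(0)))
E
```

```text
clock: 16.77
eef_pos: [591.0, -180.3, 170.3]
eef_rot: [-1.573, 0.001, -1.571]
wrist_force: [1.4, 0.9, -0.4]
finger_gap: 43.4
clock: 17.27
eef_pos: [591.3, -178.2, 111.9]
eef_rot: [-1.571, 0.0, -1.571]
wrist_force: [1.3, 0.1, -2.1]
finger_gap: 42.8
[ 591.54962604 -178.28536685  112.55137136]
(array([1.7, 7.6, 1.6]), array([-0.04,  0.01,  0.01]))
```

View pics/w13.png

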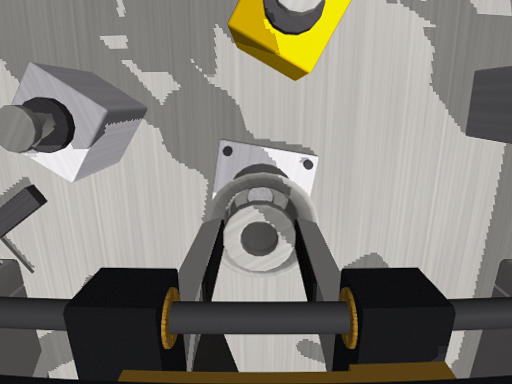

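```bash
python3 -m jog '[2.5,4,1.7,0,0,0,2.5,7,1.7,0,0,0,2.5,7,1.7,0,0,0,2.5,7,1.7,0,0,0]'; python3 -m jog '[0,0,0,0,0,0,0,0,0,0,0,0,0,0,0,0,0,0,0,0,0,0,0,0]' 60 20; python3 -m jog '[0,-30,0,0,0,0,0,-65,0,0,0,0,0,-65,0,0,0,0,0,-65,0,0,0,0]'
python3 - <<'E'
from h import *
p=cam('wrist','w14.png'); print(manip.read_state()['eef_pos'])
b=cam('top');r=manip.tip_of('ring0_c',b); print([(d['score'],d['xy'],onz(b,d['xy'],5)) for d in r])
print(delta([480.8,320,148],down(0)))
cv2.imwrite('pics/t14.png',cv2.resize(b['img'][120:300,120:400],None,fx=2.5,fy=2.5)[:,:,::-1])
E
```

```text
clock: 17.65
eef_pos: [593.0, -180.9, 104.8]
eef_rot: [-1.571, 0.0, -1.571]
wrist_force: [-0.8, -0.0, -1.2]
finger_gap: 43.0
clock: 17.98
eef_pos: [593.0, -180.9, 105.0]
eef_rot: [-1.57, -0.0, -1.571]
wrist_force: [-0.0, 0.3, 0.1]
finger_gap: 59.8
clock: 18.32
eef_pos: [593.7, -181.1, 171.8]
eef_rot: [-1.567, -0.001, -1.571]
wrist_force: [-1.8, 0.4, -0.8]
finger_gap: 59.9
[ 593.01267667 -180.88240294  170.03042709]
[]
(array([-500.7,   21.1, -111.7]), array([ 0.1 , -0.01, -0.04]))
```

View pics/w14.png

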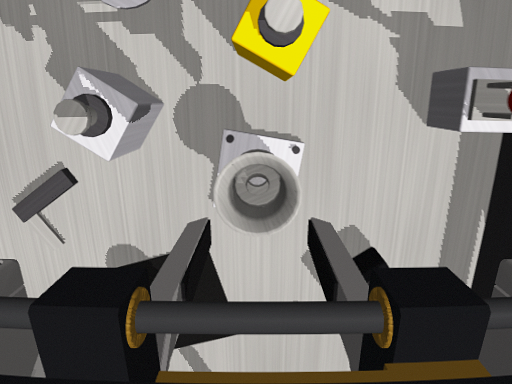

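View pics/t14.png

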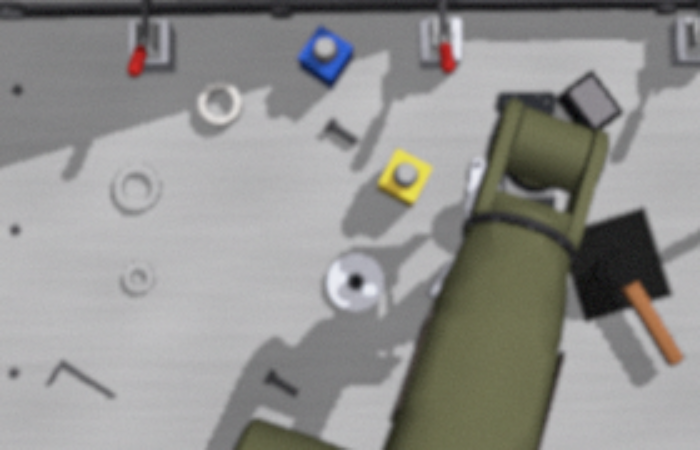

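```bash
python3 -m jog '[-40,0,-9,0,0,0,-80,0,-18,0,0,0,-120,0,-27,0,0,0,-160,0,-36,0,0,0,-200,2,-45,0,0,0,-240,6,-54,0,0,0,-280,10,-63,0,0,0,-320,14,-72,0,0,0,-360,18,-81,0,0,0,-400,20,-90,0,0,0]'; python3 -m jog '[-35,0,-9,0,0,0,-70,0,-16,0,0,0,-99,0,-22,0,0,0,-99,0,-22,0,0,0,-99,0,-22,0,0,0,-99,0,-22,0,0,0]'; python3 fit.py w15
```

```text
clock: 19.3
eef_pos: [501.6, 220.8, 148.3]
eef_rot: [-1.573, -0.001, -1.571]
wrist_force: [0.5, 0.1, -0.2]
finger_gap: 60.0
clock: 19.8
eef_pos: [480.8, 317.5, 148.9]
eef_rot: [-1.572, -0.001, -1.571]
wrist_force: [0.0, -0.5, -0.2]
finger_gap: 59.6Traceback (most recent call last):
  File "fit.py", line 28, in <module>
    fitring(None,sys.argv[1])
    ~~~~~~~^^^^^^^^^^^^^^^^^^
  File "fit.py", line 9, in fitring
    seed=onz(p,c[0]['xy'],5)
               ~^^^
IndexError: list index out of range
```

```bash
sed -i 's/^fitring(None.*/fitring(np.array([float(sys.argv[2]),float(sys.argv[3])]) if len(sys.argv)>2 else None,sys.argv[1])/' fit.py; python3 fit.py w15 481 323
```

```text
TCP [481.4 317.1 149.6] fit [482. 323.   0.] delta to z26 (array([ -6. , 123.6,   0.7]), array([ 0.02, -0.09,  0.02]))
```

View pics/w15z.png

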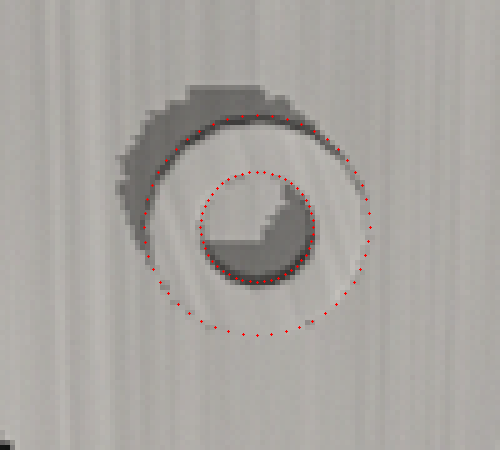

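View pics/w15.png

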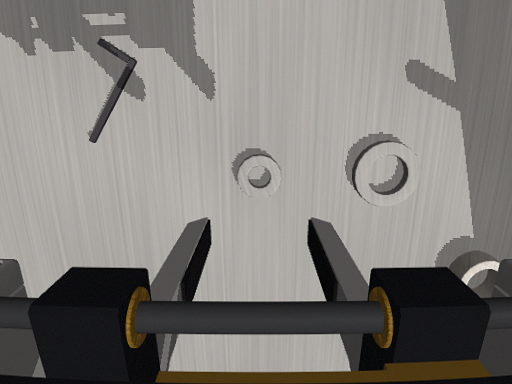

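```bash
python3 -m jog '[-6,30,0.7,0,0,0,-6,65,0.7,0,0,0,-6,95,0.7,0,0,0,-6,115,0.7,0,0,0,-6,123,0.7,0,0,0,-6,126,0.7,0,0,0,-6,126,0.7,0,0,0,-6,126,0.7,0,0,0]';  python3 -m jog '[0,2,0,0,0,0,0,2,0,0,0,0]'; python3 -m jog '[0,0,0,0,0,0,0,0,0,0,0,0,0,0,0,0,0,0,0,0,0,0,0,0,0,0,0,0,0,0]' 38 35; python3 -m jog '[0,-10,0,0,0,0,0,-40,0,0,0,0,0,-80,0,0,0,0,0,-120,0,0,0,0,0,-150,0,0,0,0,0,-150,0,0,0,0]';python3 - <<'E'
from h import *
p=cam('wrist','w16.png'); t=manip.read_state()['eef_pos']; print(t)
print(delta([593.2,-180.5,172],down(0)))
E
```

```text
clock: 20.62
eef_pos: [482.5, 324.3, 25.3]
eef_rot: [-1.569, 0.001, -1.571]
wrist_force: [-0.1, -0.2, -0.0]
finger_gap: 60.0
clock: 20.78
eef_pos: [482.1, 324.3, 22.7]
eef_rot: [-1.569, 0.001, -1.571]
wrist_force: [-0.5, 0.7, 0.2]
finger_gap: 60.1
clock: 21.2
eef_pos: [481.9, 324.3, 22.3]
eef_rot: [-1.57, 0.0, -1.571]
wrist_force: [-2.3, -0.8, 6.4]
finger_gap: 43.4
clock: 21.7
eef_pos: [483.5, 325.2, 179.1]
eef_rot: [-1.562, 0.005, -1.571]
wrist_force: [-0.1, 0.2, -0.8]
finger_gap: 43.0
[482.69793969 324.73687937 175.60651439]
(array([505.2,   2.7, 110.5]), array([-0.3 , -0.  , -0.17]))
```

View pics/w16.png

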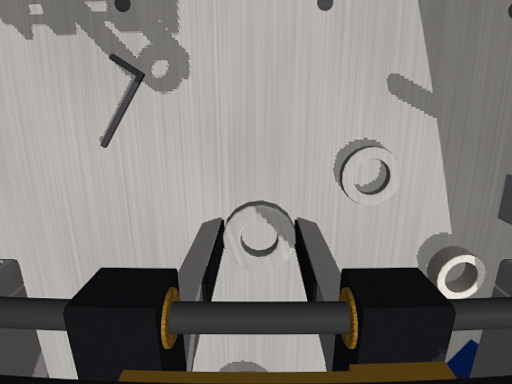

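```bash
python3 -m jog '[40,0,9,0,0,0,80,0,18,0,0,0,120,0,27,0,0,0,160,0,36,0,0,0,200,0,45,0,0,0,240,0,54,0,0,0,280,0,63,0,0,0,320,0,72,0,0,0,360,0,81,0,0,0,400,0,90,0,0,0]';python3 -m jog '[40,0,9,0,0,0,80,0,18,0,0,0,104,0,22,0,0,0,104,30,22,0,0,0,104,55,22,0,0,0,104,61,22,0,0,0,104,61,22,0,0,0,104,61,22,0,0,0]'
python3 - <<'E'
from h import *
p=cam('wrist','w17.png'); t=manip.read_state()['eef_pos']; print(t)
print(delta([593.2,-180,105],down(0)))
E
```

```text
clock: 22.58
eef_pos: [571.2, -77.9, 170.7]
eef_rot: [-1.573, 0.0, -1.571]
wrist_force: [1.0, 1.1, -0.8]
finger_gap: 43.1
clock: 23.25
eef_pos: [593.8, -179.6, 111.3]
eef_rot: [-1.571, 0.0, -1.57]
wrist_force: [-0.1, -0.5, -0.1]
finger_gap: 43.2
[ 594.19874247 -179.74318607  112.15213592]
(array([ 0.3,  7.2, -1. ]), array([-0.08,  0.02,  0.03]))
```

View pics/w17.png

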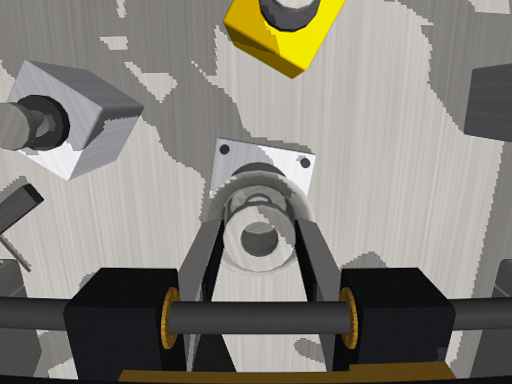

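```bash
python3 -m jog '[0.5,4,-0.5,0,0,0,0.5,6.5,-0.5,0,0,0,0.5,6.5,-0.5,0,0,0,0.5,6.5,-0.5,0,0,0]'; python3 -m jog '[0,0,0,0,0,0,0,0,0,0,0,0,0,0,0,0,0,0,0,0,0,0,0,0]' 60 20; python3 -m jog '[0,-30,0,0,0,0,0,-65,0,0,0,0,0,-65,0,0,0,0,0,-65,0,0,0,0,0,-65,0,0,0,0]'
python3 - <<'E'
from h import *
p=cam('wrist','w18.png'); print(manip.read_state()['eef_pos'])
X=np.array([593,-180,0])
im=p['img'][120:245,200:315].copy();im=cv2.resize(im,None,fx=5,fy=5,interpolation=cv2.INTER_NEAREST)
for a in np.linspace(0,6.28,90):
  for r,z in((22,40),(11,40)):
    u=(proj(p,X+[r*np.cos(a),r*np.sin(a),z])-[200,120]+.5)*5; cv2.circle(im,(int(u[0]),int(u[1])),1,(255,0,0),-1)
cv2.imwrite('pics/w18z.png',im[:,:,::-1])
E
```

```text
clock: 23.63
eef_pos: [593.2, -180.3, 104.6]
eef_rot: [-1.571, -0.0, -1.571]
wrist_force: [-0.4, -0.1, 0.0]
finger_gap: 42.9
clock: 23.97
eef_pos: [593.2, -180.4, 104.5]
eef_rot: [-1.571, -0.0, -1.571]
wrist_force: [-0.6, -0.1, 0.3]
finger_gap: 59.6
clock: 24.38
eef_pos: [592.9, -180.3, 168.8]
eef_rot: [-1.571, 0.0, -1.571]
wrist_force: [0.0, 0.8, -0.6]
finger_gap: 59.7
[ 592.75689555 -180.20317069  168.20239023]
```

View pics/w18z.png

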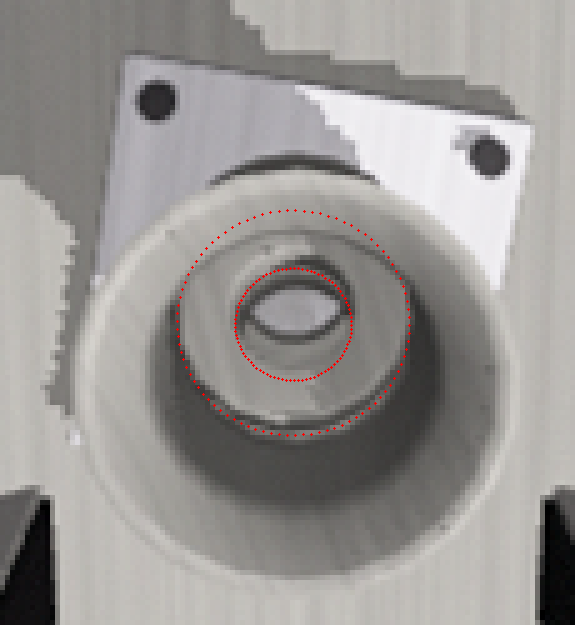

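View pics/w18.png

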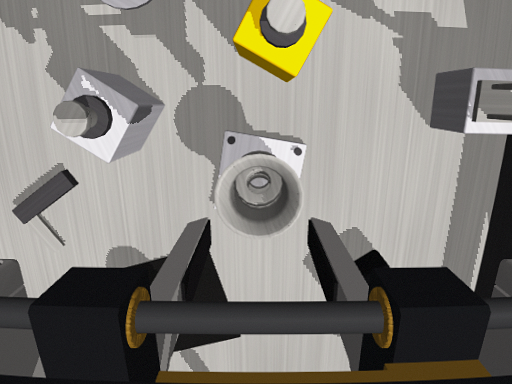

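```bash
python3 -m jog '[40,-15,0,0,0,0,80,-30,0,0,0,0,95,-30,0,0,0,0,95,-30,0,0,0,0,95,-30,0,0,0,0]'
python3 - <<'E'
from h import *
p=cam('wrist','w19.png'); print(manip.read_state()['eef_pos'])
c=proj(p,[593,-180,60]).astype(int);x0,y0=max(c[0]-70,0),max(c[1]-55,0)
X=np.array([593,-180,0])
for n in(0,1):
 im=cv2.resize(p['img'][y0:y0+110,x0:x0+140],None,fx=5,fy=5,interpolation=cv2.INTER_NEAREST)
 if n:
  for a in np.linspace(0,6.28,90):
   for r,z in((22,40),(11,40),(24,70)):
    u=(proj(p,X+[r*np.cos(a),r*np.sin(a),z])-[x0,y0]+.5)*5; cv2.circle(im,(int(u[0]),int(u[1])),1,(255,0,0),-1)
cv2.imwrite('pics/w19z.png',im[:,:,::-1])
E
```

```text
clock: 24.85
eef_pos: [592.6, -275.6, 197.6]
eef_rot: [-1.573, 0.001, -1.572]
wrist_force: [0.6, 1.0, 0.3]
finger_gap: 60.0
[ 592.79958521 -274.66994272  197.74629488]
```

View pics/w19z.png

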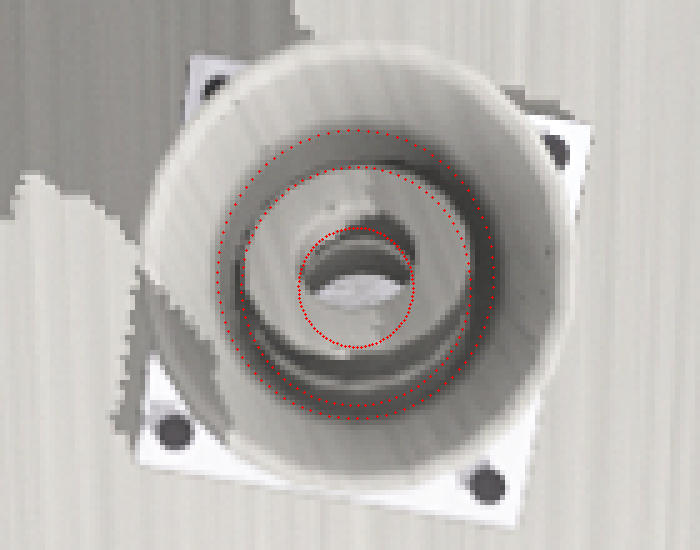

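View pics/w19.png

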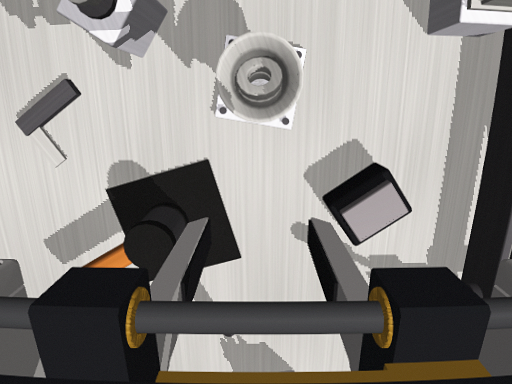

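Run:
```python
from h import *
im=cv2.imread('pics/w14.png')[140:245,200:315];cv2.imwrite('pics/w14z.png',cv2.resize(im,None,fx=5,fy=5,interpolation=cv2.INTER_CUBIC))
im=cv2.imread('pics/w19.png')[20:135,200:320];cv2.imwrite('pics/w19y.png',cv2.resize(im,None,fx=5,fy=5,interpolation=cv2.INTER_CUBIC))
```

```text
(no output)
```

View pics/w14z.png

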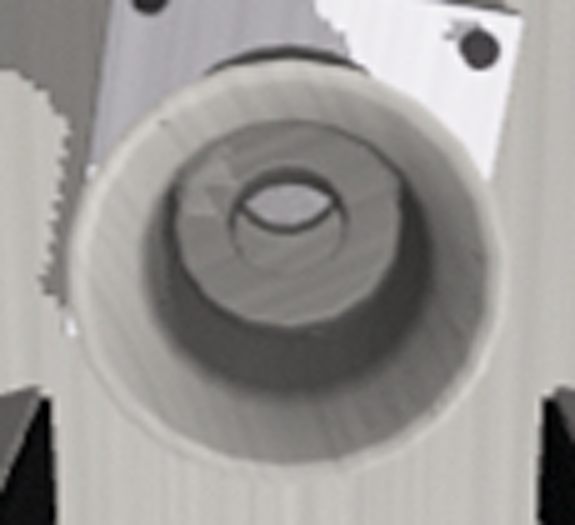

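View pics/w19y.png

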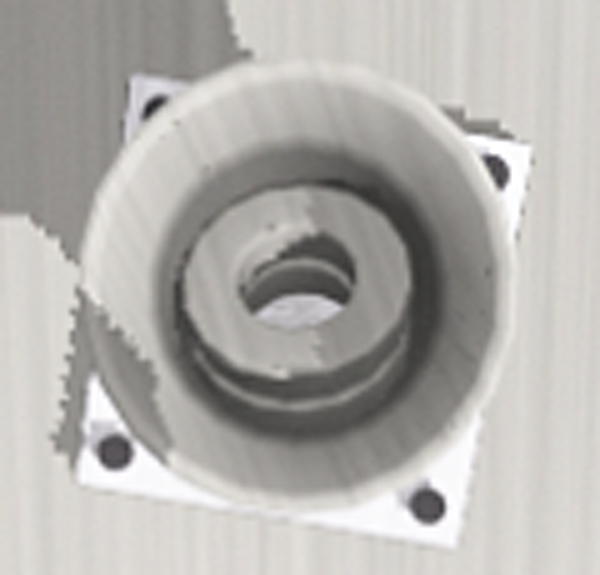

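```bash
python3 -m jog '[-12,30,0,0,0,0,-12,60,0,0,0,0,-12,88,0,0,0,0,-12,88,0,0,0,0,-12,88,0,0,0,0]' 0
python3 - <<'E'
from h import *
p=cam('wrist','w20.png'); print(manip.read_state()['eef_pos'],p['origin'])
c=proj(p,[593,-180,60]).astype(int);x0,y0=max(c[0]-90,0),max(c[1]-70,0)
print(c,x0,y0,'c40',proj(p,[593,-180,40]),'edges z40',proj(p,[593,-202,40]),proj(p,[593,-158,40]))
im=cv2.resize(p['img'][y0:y0+140,x0:x0+180],None,fx=4,fy=4,interpolation=cv2.INTER_CUBIC)
cv2.imwrite('pics/w20z.png',im[:,:,::-1])
E
```

```text
clock: 25.32
eef_pos: [592.8, -261.9, 110.4]
eef_rot: [-1.573, 0.001, -1.57]
wrist_force: [0.6, -0.1, 0.0]
finger_gap: 30.1
[ 593.62454445 -262.61751541  112.32742476] [ 593.93997656 -185.40493002  268.11769793]
[258  92] 168 22 c40 [258.48538372  93.65210141] edges z40 [258.4505738  125.36516075] [258.52244334  60.56933335]
```

View pics/w20z.png

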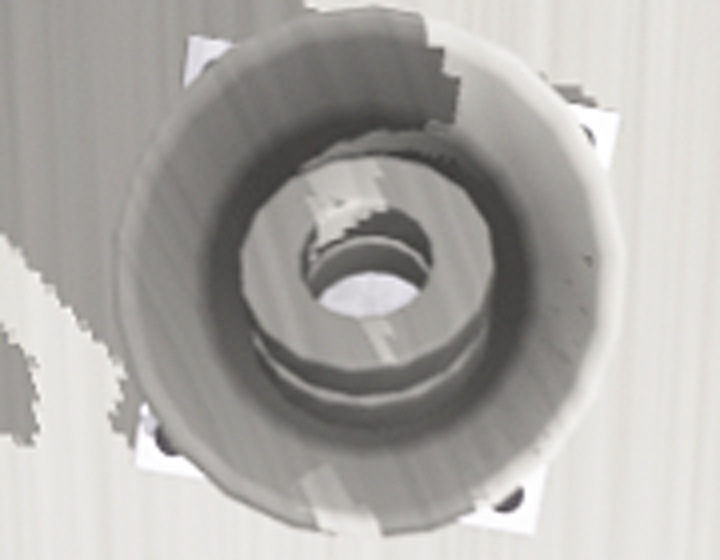

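Run:
```python
from h import *
from scipy.optimize import least_squares
p=manip.camera('wrist'); 
s=manip.read_state();print(s['eef_pos'],p['origin'])
c=proj(p,[593,-180,60]).astype(int);x0,y0=max(c[0]-70,0),max(c[1]-56,0)
im=cv2.resize(p['img'][y0:y0+112,x0:x0+140],None,fx=5,fy=5,interpolation=cv2.INTER_CUBIC)
cv2.imwrite('pics/w21z.png',im[:,:,::-1]); print(x0,y0); np.save('w21.npy',p,allow_pickle=True)
```

```text
[ 593.95980811 -263.02172797  113.24556507] [ 594.26430146 -185.8490864   269.89687076]
186 35
```

View pics/w21z.png

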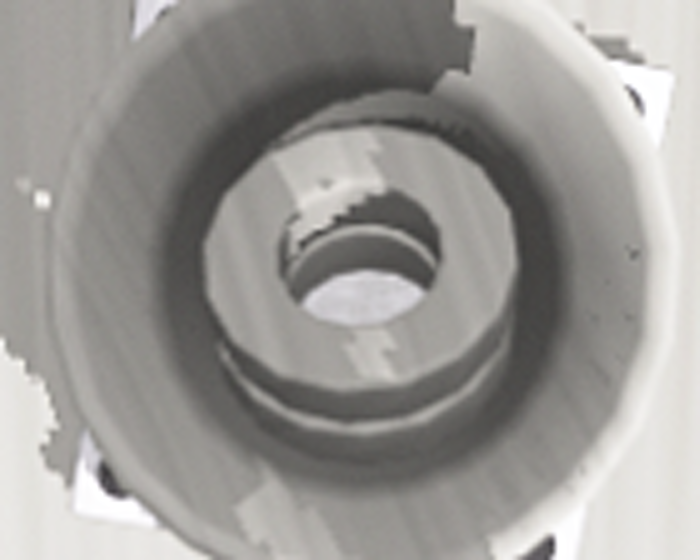

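Run:
```python
from h import *
from scipy.optimize import least_squares
p=np.load('w21.npy',allow_pickle=True).item()
O=np.array([(365,125),(365,388),(203,258),(518,248),(300,378),(430,380),(235,335),(490,335),(460,150),(265,152)])/5.+[186,35]-.4
I=np.array([(368,190),(365,328),(280,262),(440,255)])/5.+[186,35]-.4
def f(v):
    c=v[:3]; n=np.array([v[3],v[4],1]);n/=np.linalg.norm(n)
    out=[]
    for P,r in((O,22),(I,11)):
        for u in P:
            o,d=ray(p,u); X=o+d*((c-o)@n)/(d@n); out.append(np.linalg.norm(X-c)-r)
    return out
for s in [(593,-180,40,0,0),(593,-180,45,0,.5),(593,-180,45,0,-.5)]:
    r=least_squares(f,s);print(r.x.round(2),'cost',r.cost.round(2),'tilt',np.degrees(np.arctan(np.hypot(*r.x[3:]))).round(1), np.round(r.fun,1))
```

```text
[ 593.6  -175.16   41.82    0.      0.65] cost 1.19 tilt 32.8 [-0.1 -0.6  0.1 -0.1 -0.4  0.2 -0.3 -0.1  0.6  0.1 -0.3  1.1  0.4 -0.1]
[ 593.6  -175.16   41.82    0.      0.65] cost 1.19 tilt 32.8 [-0.1 -0.6  0.1 -0.1 -0.4  0.2 -0.3 -0.1  0.6  0.1 -0.3  1.1  0.4 -0.1]
[ 5.9360e+02 -1.7676e+02  4.2230e+01 -1.0000e-02 -7.7000e-01] cost 1.03 tilt 37.7 [-0.6 -0.2  0.1 -0.2 -0.   0.6  0.1  0.   0.1 -0.5  0.9 -0.3  0.4  0. ]
```

```bash
python3 -m jog '[0,-15,0,0,0,0,0,-30,0,0,0,0,-35,-30,0,0,0,0,-72,-30,0,0,0,0,-72,-30,0,0,0,0,-72,-30,0,0,0,0]' 0
python3 - <<'E'
from h import *
p=cam('wrist','w22.png'); s=manip.read_state();print(s['eef_pos'],s['finger_gap'],delta([593.2,-190,84],down(0)))
E
```

```text
clock: 25.92
eef_pos: [594.0, -190.0, 143.7]
eef_rot: [-1.568, -0.001, -1.568]
wrist_force: [0.7, -0.3, 0.4]
finger_gap: 0.3
[ 593.85236843 -191.21046835  143.32628848] 0.5326243267343067 (array([-1.3, 59.3, -0.8]), array([-0.15,  0.06,  0.07]))
```

View pics/w22.png

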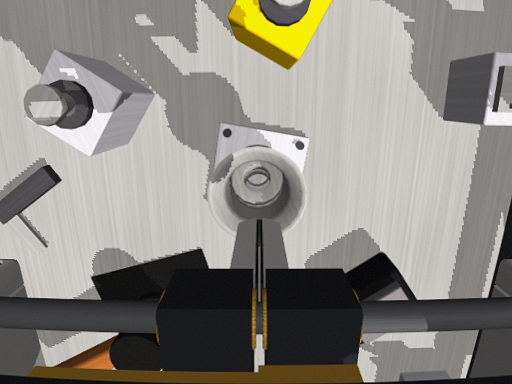

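Fingers are shut above the mouth's −y half; descend in small steps watching the force.

```bash
python3 -m jog '[-1,15,-0.7,0,0,0,-1,30,-0.7,0,0,0,-1,45,-0.7,0,0,0,-1,54,-0.7,0,0,0,-1,57,-0.7,0,0,0,-1,60,-0.7,0,0,0,-1,60,-0.7,0,0,0]'; python3 -m jog '[0,2,0,0,0,0,0,4,0,0,0,0,0,4,0,0,0,0]'; python3 -m jog '[0,2,0,0,0,0,0,4,0,0,0,0,0,4,0,0,0,0]'; python3 -m jog '[0,2,0,0,0,0,0,4,0,0,0,0,0,4,0,0,0,0]'
```

```text
clock: 26.55
eef_pos: [592.6, -190.7, 81.6]
eef_rot: [-1.57, -0.0, -1.571]
wrist_force: [-0.8, 1.0, 0.2]
finger_gap: 0.7
clock: 26.8
eef_pos: [593.2, -190.9, 78.7]
eef_rot: [-1.568, -0.001, -1.571]
wrist_force: [-0.3, -0.5, 5.9]
finger_gap: 0.5
clock: 27.05
eef_pos: [593.8, -191.1, 76.8]
eef_rot: [-1.566, -0.002, -1.571]
wrist_force: [-6.0, 1.4, 22.0]
finger_gap: 0.8
clock: 27.3
eef_pos: [594.3, -191.2, 75.3]
eef_rot: [-1.565, -0.003, -1.57]
wrist_force: [-15.2, 5.1, 45.1]
finger_gap: 0.1
```

```bash
python3 -m jog '[0,-30,0,0,0,0,0,-65,0,0,0,0,30,-65,0,0,0,0,65,-65,0,0,0,0,75,-40,0,0,0,0,75,-40,0,0,0,0,75,-40,0,0,0,0]'
python3 - <<'E'
from h import *
p=manip.camera('wrist'); 
s=manip.read_state();print(s['eef_pos'],p['origin'])
c=proj(p,[593,-180,60]).astype(int);x0,y0=max(c[0]-70,0),max(c[1]-56,0)
im=cv2.resize(p['img'][y0:y0+112,x0:x0+140],None,fx=5,fy=5,interpolation=cv2.INTER_CUBIC)
cv2.imwrite('pics/w23z.png',im[:,:,::-1]); print(x0,y0); np.save('w23.npy',p,allow_pickle=True)
E
```

```text
clock: 27.88
eef_pos: [591.8, -265.2, 108.5]
eef_rot: [-1.573, 0.001, -1.572]
wrist_force: [0.3, -0.6, 0.1]
finger_gap: 0.6
[ 592.49439366 -264.73891031  109.66590197] [ 593.01150715 -188.64228461  266.20873516]
189 31
```

View pics/w23z.png

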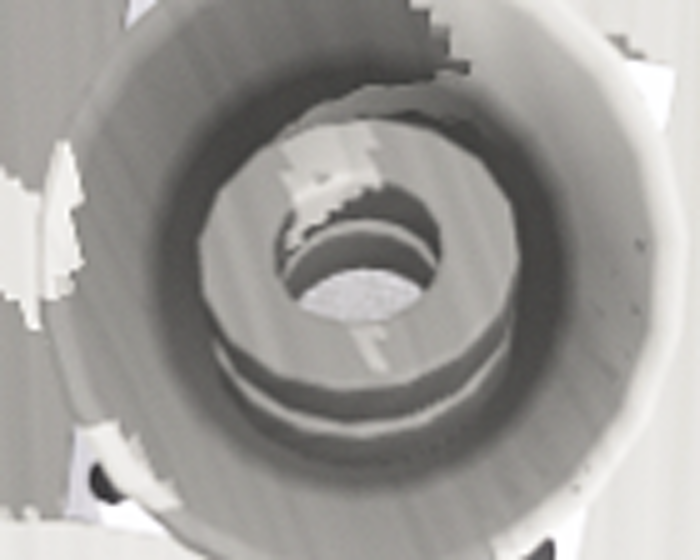

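Run:
```python
from h import *
from scipy.optimize import least_squares
p=dict(np.load('w23.npy',allow_pickle=True).item())
def fit(p,O,I):
  def f(v):
    c=v[:3]; n=np.array([v[3],v[4],1]);n/=np.linalg.norm(n)
    out=[]
    for P,r in((O,22),(I,11)):
        for u in P:
            o,d=ray(p,u); X=o+d*((c-o)@n)/(d@n); out.append(np.linalg.norm(X-c)-r)
    return out
  for s in [(593,-180,40,0,.5),(593,-180,40,0,-.5)]:
    r=least_squares(f,s);print(r.x.round(2),'cost',r.cost.round(2),'tilt',np.degrees(np.arctan(np.hypot(*r.x[3:]))).round(1), np.round(r.fun,1))
O=np.array([(360,118),(365,388),(200,250),(519,245),(290,370),(430,380),(225,325),(490,340),(460,142),(270,145)])/5.+[189,31]-.4
I=np.array([(360,184),(365,325),(277,255),(440,250)])/5.+[189,31]-.4
print('w23');fit(p,O,I)
q=dict(p); q['origin']=np.array([593.0+.9,-180.9+76.3,170+157.4]); q['orientation']=[2.87,0,0]
O=np.array([(178,215),(402,205),(290,325),(290,120),(210,290),(375,285)])/5.+[200,140]-.4
I=np.array([(290,165),(230,222),(348,215),(290,272)])/5.+[200,140]-.4
print('w14');fit(q,O,I)
```

```text
w23
[ 593.94 -174.7    41.32    0.      0.62] cost 1.61 tilt 32.0 [ 0.  -0.4  0.2 -0.4 -0.9  0.3 -0.1  0.3  0.7 -0.3 -0.2  0.9  0.6 -0.3]
[ 5.9386e+02 -1.7637e+02  4.2290e+01 -5.0000e-02 -8.1000e-01] cost 1.91 tilt 38.9 [-0.5 -0.   0.  -0.5 -0.4  0.6  0.3  0.3  0.3 -0.9  1.1 -0.4  0.5 -0.1]
w14
[ 5.9257e+02 -1.8213e+02  3.2360e+01 -1.0000e-02  8.2000e-01] cost 0.89 tilt 39.5 [-0.1  0.1  0.3 -0.4 -0.6 -0.4  0.5  0.7  0.3  0.4]
[ 5.9257e+02 -1.8295e+02  3.2320e+01  0.0000e+00 -1.5000e-01] cost 1.45 tilt 8.6 [-0.2  0.1  0.6 -0.9 -0.3 -0.3  0.9  0.7  0.4 -0.2]
```

Run:
```python
from h import *
from scipy.optimize import least_squares
p=dict(np.load('w23.npy',allow_pickle=True).item())
def fit(p,O,I):
  def f(v):
    c=v[:3]; n=np.array([v[3],v[4],1]);n/=np.linalg.norm(n)
    out=[]
    for P,r in((O,22),(I,11)):
        for u in P:
            o,d=ray(p,u); X=o+d*((c-o)@n)/(d@n); out.append(np.linalg.norm(X-c)-r)
    return out
  for s in [(593,-180,40,0,.5),(593,-180,40,0,-.5)]:
    r=least_squares(f,s);print(r.x.round(2),'cost',r.cost.round(2),'tilt',np.degrees(np.arctan(np.hypot(*r.x[3:]))).round(1), np.round(r.fun,1))
q=dict(p); q['origin']=np.array([592.7+.9,-182.5+76.3,169+157.4]); q['orientation']=[2.87,0,0]
O=np.array([(185,285),(402,280),(295,388),(295,215),(205,340),(380,340),(350,378),(240,372)])/5.+[200,120]-.4
I=np.array([(291,233),(238,288),(346,285),(292,338)])/5.+[200,120]-.4
fit(q,O,I)
im=cv2.imread('pics/w10.png')[140:225,215:305];cv2.imwrite('pics/w10y.png',cv2.resize(im,None,fx=7,fy=7,interpolation=cv2.INTER_CUBIC))
im=cv2.imread('pics/w14.png')[140:225,215:305];cv2.imwrite('pics/w14y.png',cv2.resize(im,None,fx=7,fy=7,interpolation=cv2.INTER_CUBIC))
```

```text
[ 5.9289e+02 -1.8202e+02  1.6340e+01  1.0000e-01  1.0300e+00] cost 12.15 tilt 46.1 [ 0.   0.8  0.5 -3.1 -0.5 -1.4  0.8 -0.   3.3  0.3  0.   0.1]
[ 5.9273e+02 -1.8316e+02  1.5340e+01 -8.0000e-02 -2.8000e-01] cost 14.28 tilt 16.2 [ 0.1  0.7  0.6 -3.7 -0.3 -1.3  0.9  0.1  3.3  0.2  0.3 -0.8]
```

View pics/w10y.png

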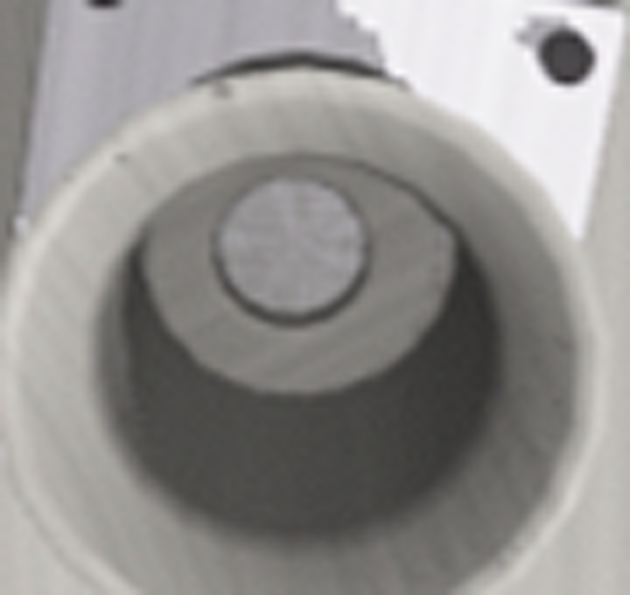

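View pics/w14y.png

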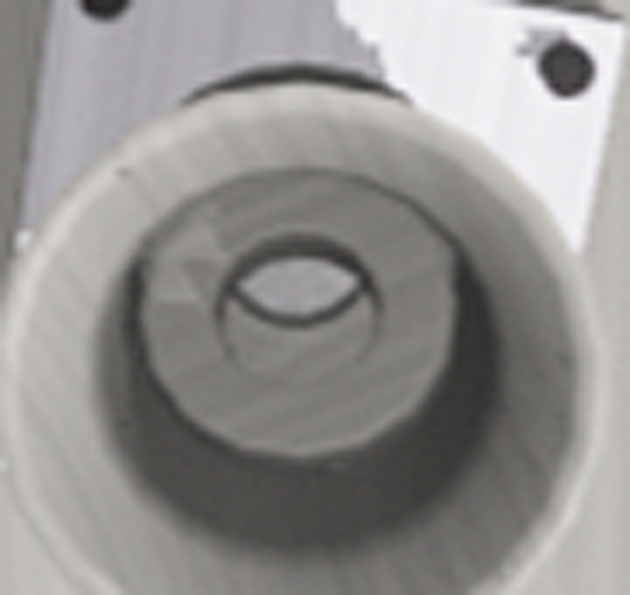

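```bash
python3 - <<'E'
from h import *
print(delta([602,-184,135],down(0)))
E
python3 -m jog '[0,-15,0,0,0,0,0,-25,0,0,0,0,-40,-25,9,0,0,0,-80,-25,9,0,0,0,-80,10,9,0,0,0,-80,24,9,0,0,0,-80,24,9,0,0,0,-80,24,9,0,0,0]' 0; python3 -m jog '[0,2,0,0,0,0,0,4,0,0,0,0,0,4,0,0,0,0]'; python3 -m jog '[0,2,0,0,0,0,0,4,0,0,0,0,0,4,0,0,0,0]'
```

```text
(array([-80.8, -25.3,   9.5]), array([ 0.02, -0.  , -0.02]))
clock: 28.6
eef_pos: [601.9, -184.8, 86.5]
eef_rot: [-1.57, -0.0, -1.57]
wrist_force: [0.4, -0.1, 1.6]
finger_gap: 0.7
clock: 28.85
eef_pos: [601.9, -185.1, 83.5]
eef_rot: [-1.569, 0.0, -1.571]
wrist_force: [-7.6, 6.8, 9.3]
finger_gap: 0.7
clock: 29.1
eef_pos: [601.0, -184.6, 78.7]
eef_rot: [-1.572, 0.001, -1.571]
wrist_force: [-9.1, 7.9, 5.1]
finger_gap: 0.6
```

```bash
python3 -m jog '[-3,0,-2,0,0,0,-3,0,-2,0,0,0]'; python3 -m jog '[0,2,0,0,0,0,0,4,0,0,0,0,0,4,0,0,0,0]'; python3 -m jog '[0,2,0,0,0,0,0,4,0,0,0,0,0,4,0,0,0,0]';python3 -m jog '[0,2,0,0,0,0,0,4,0,0,0,0,0,4,0,0,0,0]'
```

```text
clock: 29.27
eef_pos: [600.0, -182.5, 78.9]
eef_rot: [-1.568, -0.001, -1.571]
wrist_force: [-0.7, 0.5, 4.7]
finger_gap: 0.5
clock: 29.52
eef_pos: [600.8, -183.4, 76.4]
eef_rot: [-1.566, -0.002, -1.571]
wrist_force: [-4.1, -0.1, 19.0]
finger_gap: -0.0
clock: 29.77
eef_pos: [601.3, -183.5, 74.7]
eef_rot: [-1.565, -0.003, -1.571]
wrist_force: [-12.0, 4.2, 38.2]
finger_gap: 0.9
clock: 30.02
eef_pos: [601.9, -183.3, 73.0]
eef_rot: [-1.563, -0.003, -1.571]
wrist_force: [-21.0, 9.0, 58.4]
finger_gap: 0.6
```

```bash
python3 -m jog '[0,-4,0,0,0,0,0,-8,0,0,0,0,0,-8,-4,0,0,0,0,-8,-8,0,0,0,0,-8,-12,0,0,0,0,-8,-15,0,0,0,0,-8,-15,0,0,0]'; python3 -m jog '[0,0,4,0,0,0,0,0,8,0,0,0,0,0,12,0,0,0,0,0,15,0,0,0,0,0,8,0,0,0,0,0,0,0,0,0]';  python3 -m jog '[0,-30,0,0,0,0,0,-60,0,0,0,0,35,-60,5,0,0,0,75,-60,5,0,0,0,80,-35,5,0,0,0,80,-35,5,0,0,0,80,-35,5,0,0,0]'
python3 - <<'E'
from h import *
p=manip.camera('wrist'); 
s=manip.read_state();print(s['eef_pos'],p['origin'])
c=proj(p,[593,-180,60]).astype(int);x0,y0=max(c[0]-70,0),max(c[1]-56,0)
im=cv2.resize(p['img'][y0:y0+112,x0:x0+140],None,fx=5,fy=5,interpolation=cv2.INTER_CUBIC)
cv2.imwrite('pics/w24z.png',im[:,:,::-1]); print(x0,y0); np.save('w24.npy',p,allow_pickle=True)
E
```

```text
clock: 30.6
eef_pos: [586.3, -182.8, 76.0]
eef_rot: [-1.564, -0.002, -1.571]
wrist_force: [3.8, 2.6, 12.1]
finger_gap: 0.4
clock: 31.1
eef_pos: [586.7, -182.4, 75.7]
eef_rot: [-1.564, -0.001, -1.571]
wrist_force: [6.2, 3.0, 8.2]
finger_gap: 0.3
clock: 31.68
eef_pos: [588.9, -262.2, 107.6]
eef_rot: [-1.573, 0.001, -1.572]
wrist_force: [0.4, -0.0, 0.6]
finger_gap: 0.5
[ 589.49961717 -261.70248431  108.68418565] [ 590.02862985 -185.57931356  265.23169461]
194 36
```

View pics/w24z.png

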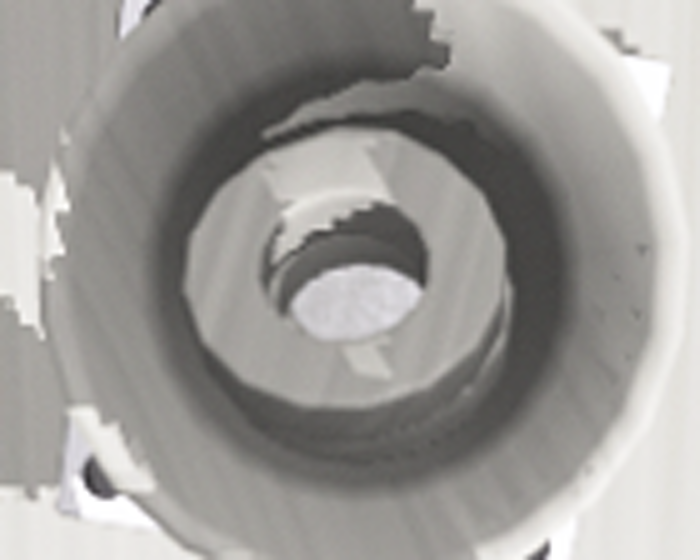

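```bash
python3 -m jog '[0,-15,0,0,0,0,0,-25,0,0,0,0,-40,-25,4,0,0,0,-74,-25,4,0,0,0,-74,10,4,0,0,0,-74,28,4,0,0,0,-74,30,4,0,0,0,-74,30,4,0,0,0]' 0; python3 -m jog '[0,2,0,0,0,0,0,4,0,0,0,0,0,6,0,0,0,0,0,6,0,0,0,0]'
python3 - <<'E'
from h import *
print(delta([593.2,-188,76],down(0)))
E
```

```text
clock: 32.4
eef_pos: [594.0, -187.2, 79.1]
eef_rot: [-1.57, 0.0, -1.57]
wrist_force: [0.3, 0.5, 2.1]
finger_gap: 0.2
clock: 32.73
eef_pos: [595.1, -188.6, 76.6]
eef_rot: [-1.566, -0.002, -1.57]
wrist_force: [-6.5, 3.0, 22.4]
finger_gap: 0.1
(array([-0.6,  0.6, -1.9]), array([-0.29,  0.02,  0.11]))
```

```bash
python3 -m jog '[-1,0,3,0,0,0,-4,0,6,0,0,0,-8,0,6,0,0,0,-4,0,6,0,0,0,-1,0,3,0,0,0,-1,0,-3,0,0,0,-4,0,-6,0,0,0,-8,0,-6,0,0,0,-4,0,-6,0,0,0,0,0,0,0,0,0]'; python3 -m jog '[-1,0,3,0,0,0,-4,0,6,0,0,0,-8,0,6,0,0,0,-4,2,6,0,0,0,-1,2,3,0,0,0,-1,2,-3,0,0,0,-4,2,-6,0,0,0,-8,2,-6,0,0,0,-4,2,-6,0,0,0,0,2,0,0,0,0]';python3 -m jog '[0,0,0,0,0,0]'
```

```text
clock: 33.57
eef_pos: [592.9, -185.2, 75.0]
eef_rot: [-1.573, 0.005, -1.57]
wrist_force: [-22.4, 28.8, 32.1]
finger_gap: 0.2
clock: 34.4
eef_pos: [593.3, -188.4, 70.5]
eef_rot: [-1.571, -0.0, -1.571]
wrist_force: [-0.1, -0.3, 0.4]
finger_gap: 0.8
clock: 34.48
eef_pos: [594.4, -189.3, 70.5]
eef_rot: [-1.57, -0.0, -1.571]
wrist_force: [0.4, -0.2, 0.3]
finger_gap: 0.4
```

```bash
python3 -m jog '[-1,2,-1,0,0,0,-1,4,-1,0,0,0,-1,4,-1,0,0,0]'; python3 -m jog '[0,1.5,0,0,0,0,0,3,0,0,0,0,0,3,0,0,0,0]'
```

```text
clock: 34.73
eef_pos: [592.1, -187.2, 65.6]
eef_rot: [-1.572, 0.0, -1.571]
wrist_force: [0.2, 0.6, -0.5]
finger_gap: 0.2
clock: 34.98
eef_pos: [592.3, -187.3, 63.0]
eef_rot: [-1.571, 0.0, -1.571]
wrist_force: [-0.2, -0.1, -0.6]
finger_gap: 0.3
```

```bash
python3 -m jog '[0,-30,0,0,0,0,0,-70,0,0,0,0,35,-75,0,0,0,0,75,-75,0,0,0,0,77,-46,0,0,0,0,77,-46,0,0,0,0,77,-46,0,0,0,0]'
python3 - <<'E'
from h import *
p=manip.camera('wrist'); 
s=manip.read_state();print(s['eef_pos'],p['origin'])
c=proj(p,[593,-180,60]).astype(int);x0,y0=max(c[0]-70,0),max(c[1]-56,0)
im=cv2.resize(p['img'][y0:y0+112,x0:x0+140],None,fx=5,fy=5,interpolation=cv2.INTER_CUBIC)
cv2.imwrite('pics/w25z.png',im[:,:,::-1])
E
```

```text
clock: 35.57
eef_pos: [591.7, -263.8, 108.1]
eef_rot: [-1.574, 0.002, -1.571]
wrist_force: [1.1, 1.3, -0.1]
finger_gap: 0.5
[ 592.39803867 -263.56359171  109.44216122] [ 592.94457547 -187.31986044  265.79210891]
```

View pics/w25z.png

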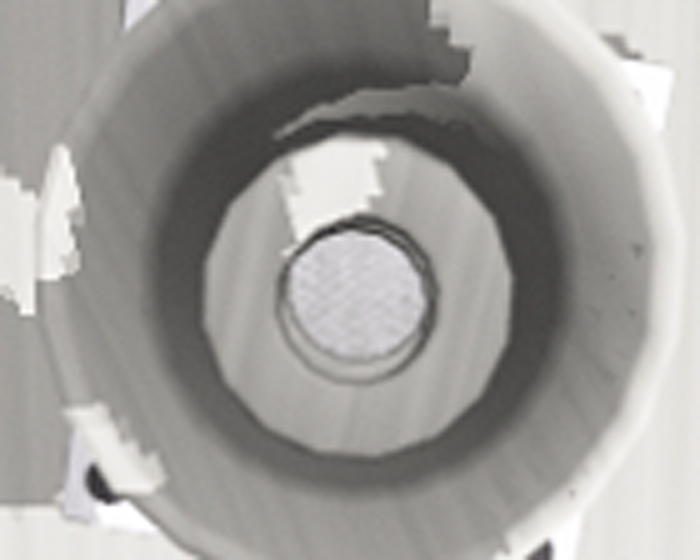

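```bash
python3 -m jog '[0,-40,-40,0,0,0,0,-80,-80,0,0,0,30,-110,-120,0,0,0,30,-120,-130,0,0,0,30,-120,-130,0,0,0,30,-120,-130,0,0,0,30,-120,-130,0,0,0]'
python3 - <<'E'
from h import *
p=cam('wrist','w26.png');q=cam('top','t26.png');r=cam('side','s26.png');print(manip.read_state()['eef_pos'])
for th,z in (('mallet_grip',43),('mallet_face',3),('mat',0)):
  L=[]
  for n,c in (('w',p),('t',q),('s',r)):
    d=manip.tip_of(th,c)
    if d: print(th,n,[(round(e['score'],2),np.round(e['xy'],1),onz(c,e['xy'],z).round(1)) for e in d[:2]]); L.append((c,d[0]['xy']))
  if len(L)>1: print(tri(L))
print('rings',[(d['score'],d['xy']) for c in(q,r) for d in manip.tip_of('ring0_c',c)])
E
```

```text
clock: 36.2
eef_pos: [463.0, -293.8, 230.0]
eef_rot: [-1.569, -0.001, -1.571]
wrist_force: [0.2, 0.8, -0.3]
finger_gap: 0.2
[ 463.1957404  -293.3796232   227.96691409]
mallet_grip w [(0.86, array([229.1, 235.3]), array([ 428.5, -372. ,   43. ]))]
mallet_grip s [(0.59, array([321. , 146.1]), array([ 420.1, -367.8,   43. ]))]
(array([ 424.18769312, -374.67361863,   38.75903821]), [np.float64(3.859600682882031), np.float64(3.8596006828821827)])
mallet_face w [(0.9, array([273.8, 199.8]), array([ 483.3, -340.3,    3. ]))]
mallet_face s [(0.92, array([298. , 158.4]), array([ 490.4, -336.6,    3. ])), (0.74, array([318.9, 342.1]), array([346.4, 395.7,   3. ]))]
(array([ 487.11253452, -340.67965656,    0.90764478]), [np.float64(3.677174529351175), np.float64(3.6771745293512774)])
mat w [(0.89, array([279.9, 200.9]), array([ 491.5, -342.8,    0. ]))]
mat t [(0.76, array([366.9, 222.6]), array([ 499.4, -347.5,    0. ]))]
mat s [(0.78, array([298.9, 158.7]), array([ 487.7, -340.9,    0. ]))]
(array([ 493.19639494, -346.42370168,   -3.43881795]), [np.float64(2.802647778737141), np.float64(6.567925238503436), np.float64(4.902131829931456)])
rings []
```

View pics/w26.png

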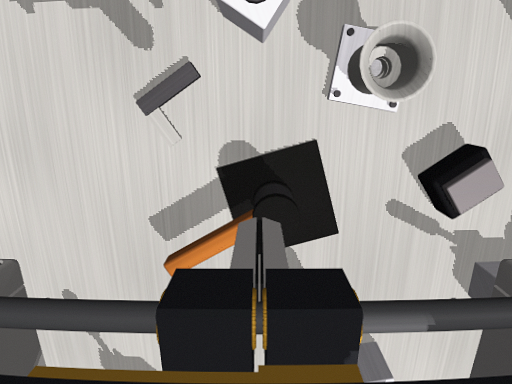

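View pics/s26.png

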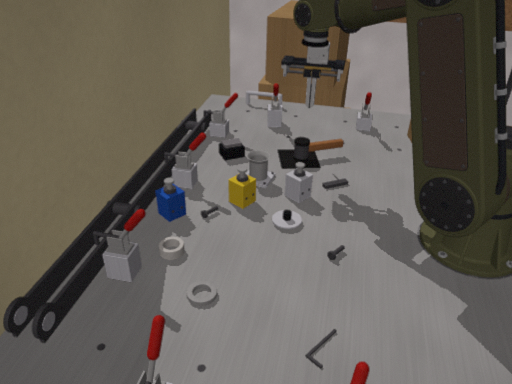

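View pics/t26.png

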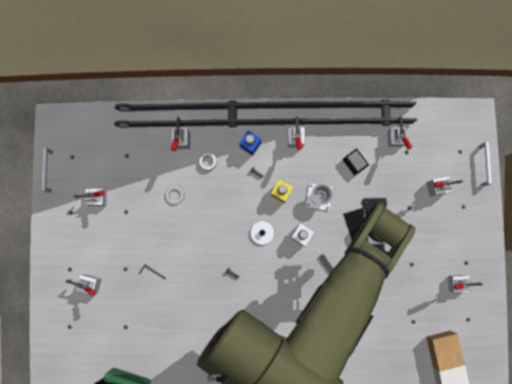

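```bash
python3 - <<'E'
from h import *
print(delta([432,-368,170],down(-60)))
E
python3 -m jog '[10,5,-4,0,7,0,20,10,-8,0,14,0,30,15,-12,0,21,0,40,20,-16,0,28,0,50,30,-20,0,35,0,60,40,-24,0,42,0,70,50,-28,0,49,0,75,58,-31,0,56,0,75,58,-31,0,60,0,75,58,-31,0,60,0]' 60; python3 -m jog '[0,0,0,0,0,0,0,0,0,0,0,0]';python3 - <<'E'
from h import *
p=cam('wrist','w27.png');print(manip.read_state()['eef_pos'])
for th,z in (('mallet_grip',43),('mallet_face',3),('mat',0)):
    d=manip.tip_of(th,p)
    if d: print(th,[(round(e['score'],2),np.round(e['xy'],1),onz(p,e['xy'],z).round(1)) for e in d[:2]])
E
```

```text
(array([ 73.7,  59.3, -30.5]), array([ 0.  , 59.99, -0.  ]))
clock: 37.73
eef_pos: [431.1, -369.5, 170.8]
eef_rot: [-1.572, -0.0, -2.622]
wrist_force: [-0.0, -0.3, -0.0]
finger_gap: 59.2
clock: 37.9
eef_pos: [431.6, -369.3, 171.7]
eef_rot: [-1.57, 0.0, -2.615]
wrist_force: [-0.2, 0.3, -0.4]
finger_gap: 59.8
[ 431.63679652 -369.28266823  171.67102796]
mallet_grip [(0.89, array([253.7, 188.1]), array([ 428.3, -367.3,   43. ])), (0.69, array([ 93.2, 162.9]), array([ 373.5, -223.9,   43. ]))]
```

View pics/w27.png

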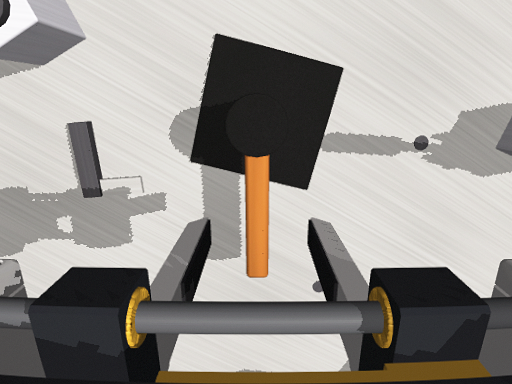

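Run:
```python
from h import *
p=cam('wrist');im=p['img'].astype(int)
m=((im[...,0]>180)&(im[...,2]<120)&(im[...,0]-im[...,2]>80)).astype(np.uint8)
m[285:]=0
ys,xs=np.nonzero(m);print(xs.min(),xs.max(),ys.min(),ys.max())
for y in range(165,268,20):
  r=np.nonzero(m[y])[0];print(y,r.min(),r.max())
A=onz(p,(257,160),56);pts=[]
for y in range(165,264,6):
  r=np.nonzero(m[y])[0];pts.append(onz(p,((r.min()+r.max())/2,y),56)[:2])
pts=np.array(pts);d=np.linalg.svd(pts-pts.mean(0))[2][0];d*=np.sign(d[0]);print('az',np.degrees(np.arctan2(d[1],d[0])))
e0=onz(p,(257,ys.min()),56);e1=onz(p,(257,ys.max()-0),56);print('head side',e0,'tip',e1,np.linalg.norm(e0-e1))
g=e1[:2]+d*90; print('grip from end',g,'head axis',e1[:2]+d*150)
s=manip.read_state();print(s['eef_pos'])
# head axis from head top disc
print('headtop',onz(p,(257,125),73))
for k in (48,50): 
  t=e1[:2]+d*(150-k); print(k,delta([t[0],t[1],60],down(np.degrees(np.arctan2(d[1],d[0]))-90)))
```

```text
247 268 156 276
165 247 268
185 248 268
205 248 268
225 249 268
245 249 267
265 249 267
az 30.27266064119643
head side [ 458.41040237 -353.47610486   56.        ] tip [ 354.94352654 -413.1774171    56.        ] 119.45560295150683
grip from end [ 432.67078397 -367.80701427] head axis [ 484.48895559 -337.56007905]
[ 431.57515992 -369.27071625  171.51268406]
headtop [ 482.85901679 -339.46016632   73.        ]
48 (array([-13.7, 111.5,  -0.8]), array([-0.02, -0.22, -0.01]))
50 (array([-11.7, 111.5,  -0.8]), array([-0.02, -0.22, -0.01]))
```

```bash
python3 -m jog '[-16,25,-0.8,0,0,0,-16,60,-0.8,0,0,0,-16,95,-0.8,0,0,0,-16,118,-0.8,0,0,0,-16,124,-0.8,0,0,0,-16,125.5,-0.8,0,0,0,-16,125.5,-0.8,0,0,0,-16,125.5,-0.8,0,0,0]'
python3 - <<'E'
from h import *
p=cam('wrist','w28.png');print(manip.read_state()['eef_pos'])
E
```

```text
clock: 38.82
eef_pos: [445.6, -361.3, 47.6]
eef_rot: [-1.568, 0.001, -2.618]
wrist_force: [0.1, -0.1, -0.1]
finger_gap: 60.3
[ 445.57896074 -361.28365224   47.65909462]
```

View pics/w28.png

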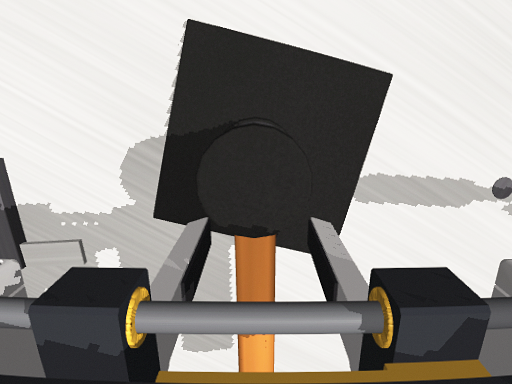

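Straddling the handle. Close firmly, then a small lift.

```bash
python3 -m jog '[0,0.5,0,0,0,0,0,1,0,0,0,0,0,1,0,0,0,0,0,1,0,0,0,0,0,1,0,0,0,0,0,1,0,0,0,0,0,1,0,0,0,0]' 10 60; python3 -m jog '[0,-5,0,0,0,0,0,-15,0,0,0,0,0,-25,0,0,0,0,0,-25,0,0,0,0,0,-25,0,0,0,0]';python3 - <<'E'
from h import *
p=cam('wrist','w29.png');s=manip.read_state();print(s['eef_pos'],s['wrist_force'],s['moment'])
r=cam('side');cv2.imwrite('pics/s29.png',cv2.resize(r['img'][90:200,230:390],None,fx=4.5,fy=4.5,interpolation=cv2.INTER_CUBIC)[:,:,::-1])
E
```

```text
clock: 39.45
eef_pos: [444.9, -360.6, 44.8]
eef_rot: [-1.571, -0.0, -2.618]
wrist_force: [-0.4, 0.9, 1.0]
finger_gap: 21.4
clock: 39.87
eef_pos: [445.2, -360.9, 70.8]
eef_rot: [-1.569, 0.0, -2.618]
wrist_force: [0.3, 0.3, -3.6]
finger_gap: 21.6
[ 444.94307071 -360.68988488   70.1310092 ] [ 0.15232701  0.7361893  -3.78082191] [-0.03479185  0.06153895  0.00686358]
```

View pics/w29.png

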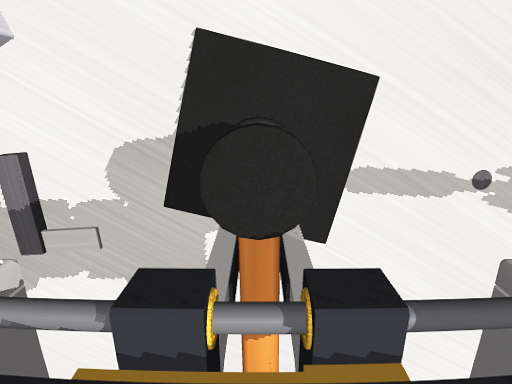

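View pics/s29.png

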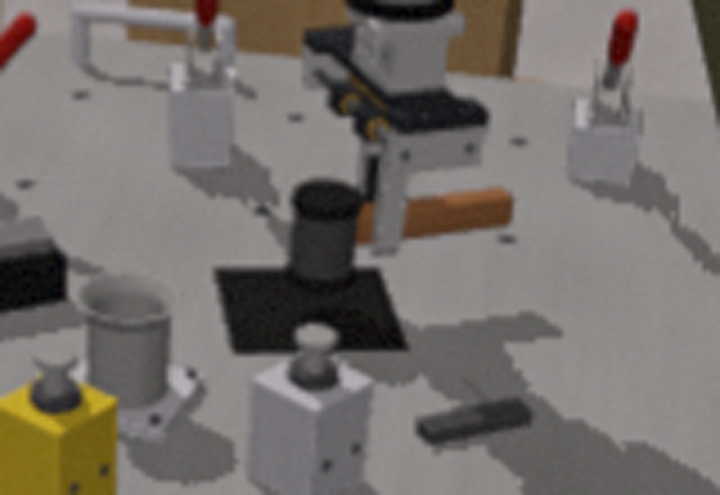

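Run:
```python
from h import *
b=cam('top');a=cam('side')
im=cv2.resize(b['img'][215:255,285:325],None,fx=14,fy=14,interpolation=cv2.INTER_CUBIC);cv2.imwrite('pics/pz.png',im[:,:,::-1])
im=cv2.resize(a['img'][150:210,270:330],None,fx=9,fy=9,interpolation=cv2.INTER_CUBIC);cv2.imwrite('pics/pzs.png',im[:,:,::-1])
for uv in[(302.6,233.6),(303.2,234.3)]: print(onz(b,uv,108))
```

```text
[ 461.6226603  -110.48533092  108.        ]
[ 459.30953926 -112.39323209  108.        ]
```

View pics/pz.png

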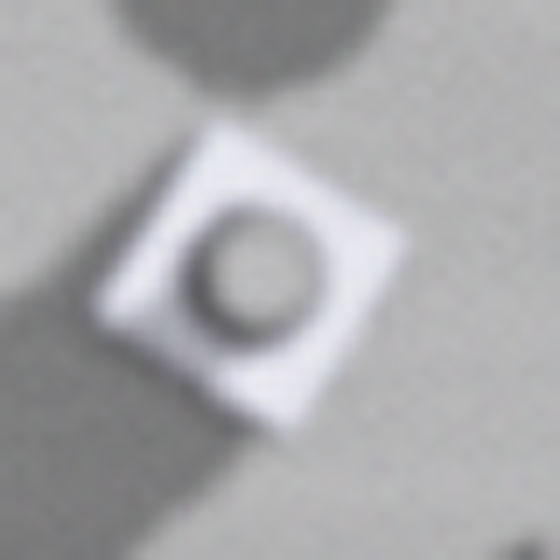

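View pics/pzs.png

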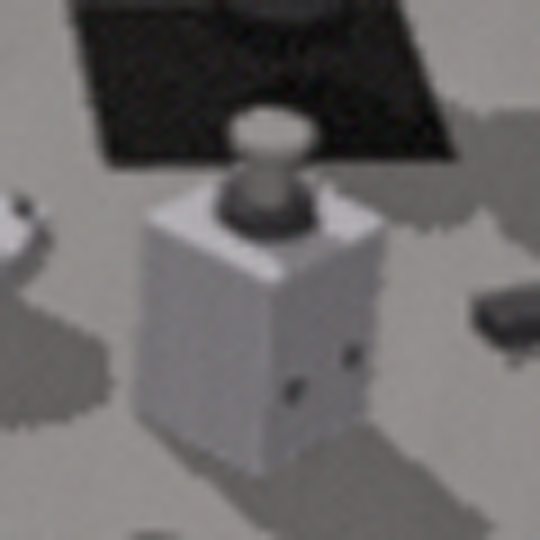

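Run:
```python
from h import *
b=cam('top');a=cam('side')
print(onz(b,(303.4,234.1),108),onz(a,(300.1,163.8),108),tri([(b,(303.4,234.1)),(a,(300.1,163.8))]))
d=np.array([np.cos(np.radians(30.3)),np.sin(np.radians(30.3))])
s=manip.read_state()['eef_pos'];print(s)
P=np.array([460,-114]);off=np.array([39.4,22.8])
print(delta([*(P-off),200],down(-59.7)))
```

```text
[ 459.94939185 -113.06150915  108.        ] [ 460.40122026 -111.9712943   108.        ] (array([ 460.23713317, -113.09514971,  107.38353151]), [np.float64(0.270266964512102), np.float64(0.270266964512019)])
[ 444.76178242 -360.52740547   69.44906732]
(array([ -90.9, -130.4, -205.9]), array([ 0.04, -0.31,  0.01]))
```

```bash
python3 -m jog '[0,-15,0,0,0,0,0,-40,0,0,0,0,0,-70,0,0,0,0,0,-100,-5,0,0,0,-10,-125,-20,0,0,0,-20,-130,-45,0,0,0,-32,-130,-72,0,0,0,-44,-130,-100,0,0,0,-56,-130,-127,0,0,0,-68,-130,-155,0,0,0]'; python3 -m jog '[-10,0,-22,0,0,0,-18,0,-40,0,0,0,-22,0,-49,0,0,0,-23,0,-51,0,0,0,-23,0,-51,0,0,0,-23,0,-51,0,0,0]'
python3 - <<'E'
from h import *
p=cam('wrist','w30.png');s=manip.read_state();print(s['eef_pos'],s['eef_rot'],s['wrist_force'],s['finger_gap'])
r=cam('side');cv2.imwrite('pics/s30.png',cv2.resize(r['img'][60:210,220:400],None,fx=4,fy=4,interpolation=cv2.INTER_CUBIC)[:,:,::-1])
P=np.array([460,-114]);off=np.array([39.4,22.8]);print(delta([*(P-off),160],down(-59.7)))
E
```

```text
clock: 41.0
eef_pos: [425.8, -191.1, 199.7]
eef_rot: [-1.571, -0.0, -2.618]
wrist_force: [0.5, -0.2, -4.0]
finger_gap: 21.7
clock: 41.5
eef_pos: [420.9, -137.5, 199.8]
eef_rot: [-1.571, -0.0, -2.618]
wrist_force: [0.4, -0.1, -3.3]
finger_gap: 21.6
[ 420.84605922 -137.59658206  199.73776861] [-1.57076143e+00 -2.14783390e-04 -2.61883030e+00] [-0.34096095 -0.32867109 -3.33148849] 21.40296421286828
(array([-0.2, 39.7, -0.8]), array([ 0.  , -0.36,  0.01]))
```

View pics/w30.png

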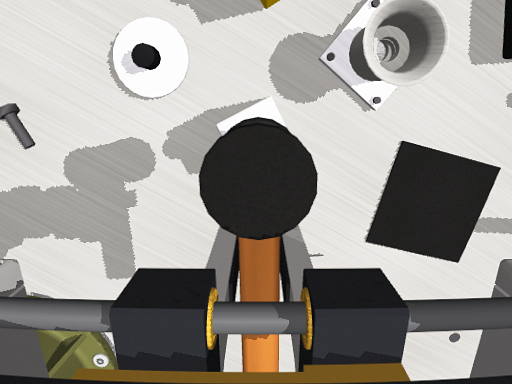

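View pics/s30.png

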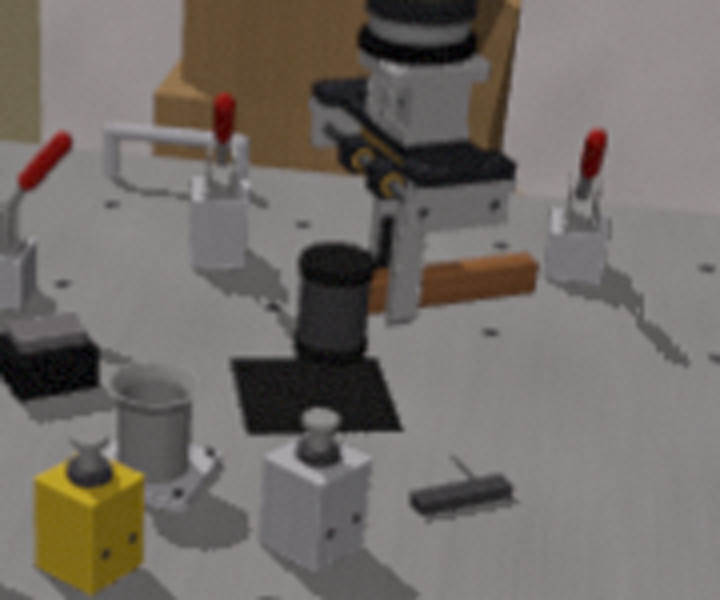

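```bash
python3 -m jog '[0,15,0,0,0,0,0,30,0,0,0,0,0,42,0,0,0,0,0,46,0,0,0,0,0,46,0,0,0,0,0,46,0,0,0,0]'
python3 - <<'E'
from h import *
r=cam('side');cv2.imwrite('pics/s31.png',cv2.resize(r['img'][90:210,250:370],None,fx=5,fy=5,interpolation=cv2.INTER_CUBIC)[:,:,::-1])
E
```

```text
clock: 42.1
eef_pos: [420.9, -137.2, 154.2]
eef_rot: [-1.571, 0.0, -2.619]
wrist_force: [-0.0, 0.2, -4.3]
finger_gap: 21.8
```

View pics/s31.png

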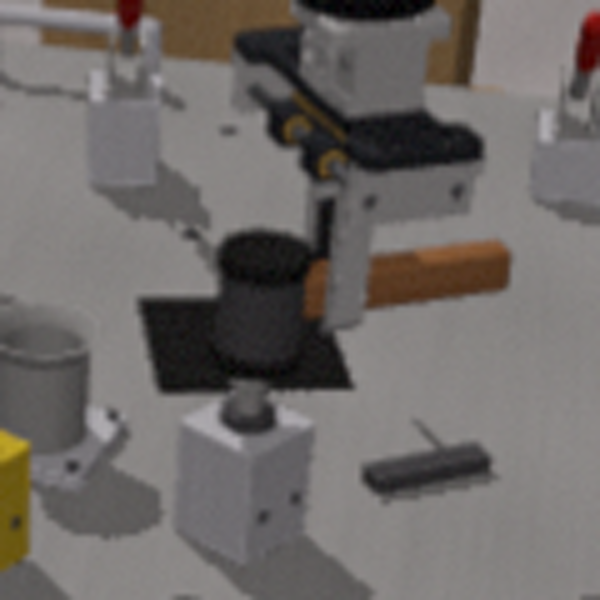

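Head is just over the pin, well centred. Press down.

```bash
python3 -m jog '[0,2,0,0,0,0,0,4,0,0,0,0,0,6,0,0,0,0,0,6,0,0,0,0]'; python3 -m jog '[0,2,0,0,0,0,0,4,0,0,0,0,0,4,0,0,0,0]'; python3 -m jog '[0,2,0,0,0,0,0,4,0,0,0,0,0,4,0,0,0,0]'; python3 -m jog '[0,2,0,0,0,0,0,4,0,0,0,0,0,4,0,0,0,0]'
```

```text
clock: 42.48
eef_pos: [420.8, -136.8, 147.8]
eef_rot: [-1.57, 0.0, -2.618]
wrist_force: [-0.2, -0.8, -2.7]
finger_gap: 21.7
clock: 42.73
eef_pos: [420.9, -136.8, 143.7]
eef_rot: [-1.57, 0.0, -2.618]
wrist_force: [0.6, -1.3, -1.2]
finger_gap: 21.4
clock: 42.98
eef_pos: [420.8, -136.8, 139.6]
eef_rot: [-1.571, 0.0, -2.618]
wrist_force: [2.1, -0.2, -1.7]
finger_gap: 21.1
clock: 43.23
eef_pos: [420.8, -136.8, 135.7]
eef_rot: [-1.571, 0.0, -2.618]
wrist_force: [-1.3, -0.8, 1.9]
finger_gap: 21.9
```

Run:
```python
from h import *
r=cam('side');cv2.imwrite('pics/s32.png',cv2.resize(r['img'][90:210,250:370],None,fx=5,fy=5,interpolation=cv2.INTER_CUBIC)[:,:,::-1])
p=cam('wrist','w32.png')
```

```text
(no output)
```

View pics/s32.png

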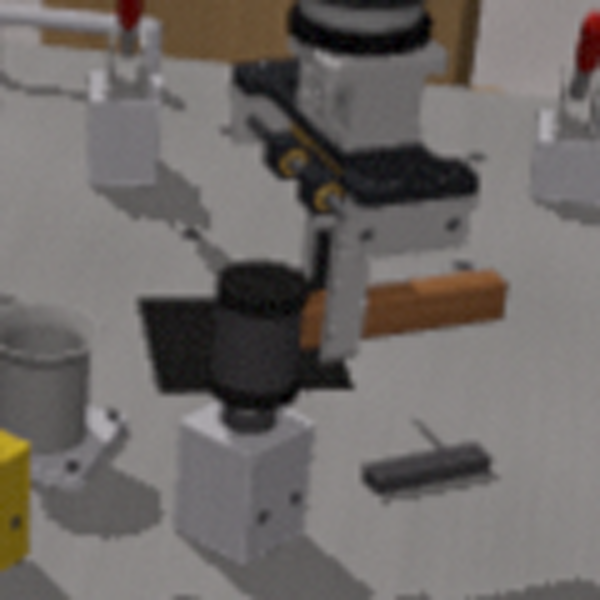

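View pics/w32.png

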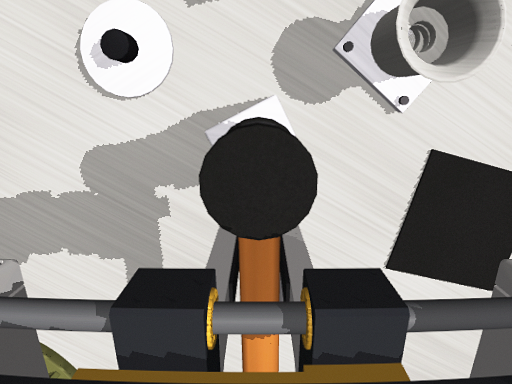

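```bash
python3 -m jog '[0,1,0,0,0,0,0,2,0,0,0,0,0,2,0,0,0,0]'; python3 -m jog '[0,1,0,0,0,0,0,2,0,0,0,0,0,2,0,0,0,0]'
```

```text
clock: 43.58
eef_pos: [420.8, -137.0, 135.2]
eef_rot: [-1.57, 0.0, -2.618]
wrist_force: [-11.8, -0.7, 23.5]
finger_gap: 21.6
clock: 43.83
eef_pos: [420.7, -137.2, 133.6]
eef_rot: [-1.57, -0.0, -2.618]
wrist_force: [-16.6, -1.7, 30.8]
finger_gap: 21.6
```

```bash
python3 -m jog '[0,-10,0,0,0,0,0,-25,0,0,0,0,0,-45,0,0,0,0,0,-65,0,0,0,0,0,-68,0,0,0,0,0,-68,0,0,0,0]';  python3 - <<'E'
from h import *
r=cam('side');cv2.imwrite('pics/s33.png',cv2.resize(r['img'][90:210,250:370],None,fx=5,fy=5,interpolation=cv2.INTER_CUBIC)[:,:,::-1])
s=manip.read_state();print(s['eef_pos'],s['wrist_force'],delta([444.9,-360.6,200],down(-60)))
t=cam('top')
E
```

```text
clock: 44.33
eef_pos: [420.9, -136.7, 200.0]
eef_rot: [-1.57, 0.001, -2.618]
wrist_force: [-0.2, 0.3, -4.5]
finger_gap: 21.7
[ 420.50812448 -136.55285663  198.95864362] [ 0.61006244 -0.29296653 -4.48451757] (array([ 90.9,  -1.1, 206.2]), array([ 0.04, -0.  ,  0.02]))
```

View pics/s33.png

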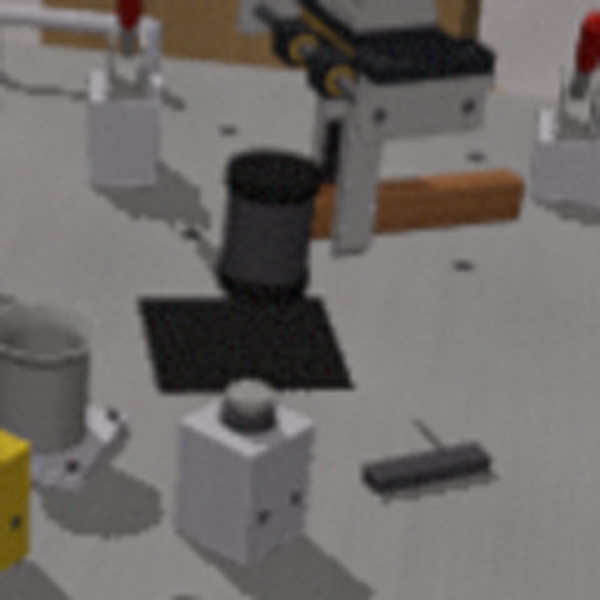

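```bash
python3 -m jog '[5,0,10,0,0,0,15,0,32,0,0,0,26,0,58,0,0,0,38,0,86,0,0,0,50,0,114,0,0,0,63,0,142,0,0,0,75,0,170,0,0,0,84,0,190,0,0,0,89,0,202,0,0,0,91,0,206,0,0,0]'; python3 -m jog '[0,15,0,0,0,0,0,40,0,0,0,0,0,70,0,0,0,0,0,100,0,0,0,0,0,125,0,0,0,0,0,138,0,0,0,0,0,143,0,0,0,0,0,145,0,0,0,0,0,145,0,0,0,0,0,145,0,0,0,0]'
python3 - <<'E'
from h import *
r=cam('side');cv2.imwrite('pics/s34.png',cv2.resize(r['img'][90:190,240:360],None,fx=5,fy=5,interpolation=cv2.INTER_CUBIC)[:,:,::-1])
p=cam('wrist','w34.png')
s=manip.read_state();print(s['eef_pos'],s['wrist_force'],delta([444.9,-360.6,44.8],down(-60)))
E
```

```text
clock: 45.27
eef_pos: [444.2, -362.8, 197.9]
eef_rot: [-1.573, -0.001, -2.62]
wrist_force: [0.1, 0.9, -4.1]
finger_gap: 21.6
clock: 46.1
eef_pos: [445.3, -360.9, 55.8]
eef_rot: [-1.569, 0.0, -2.618]
wrist_force: [0.3, 0.2, -3.3]
finger_gap: 21.6
[ 445.28464316 -360.99570387   55.89667874] [-0.0510496  -0.89058526 -3.74842297] (array([ 0.1, 11.1, -0.6]), array([-0.1 , -0.  , -0.03]))
```

View pics/s34.png

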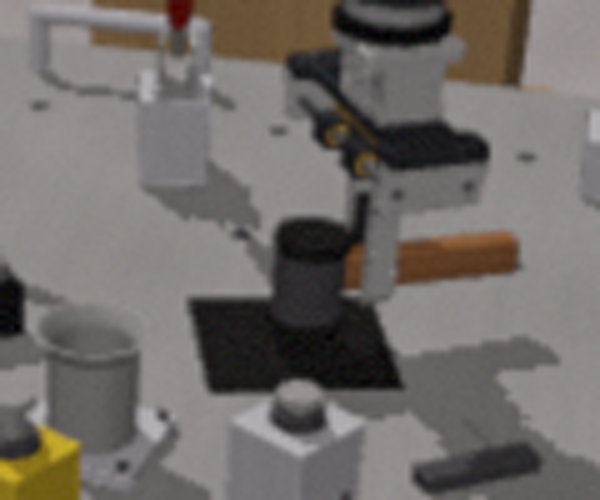

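View pics/w34.png

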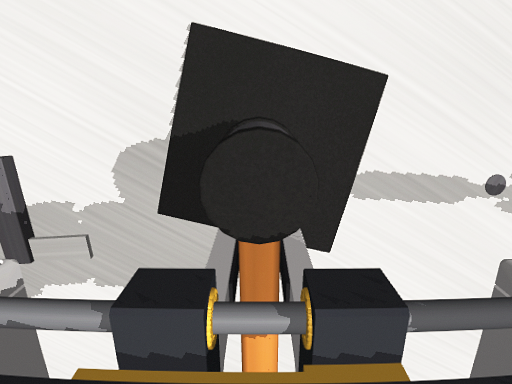

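```bash
python3 -m jog '[0,4,0,0,0,0,0,7,0,0,0,0,0,7,0,0,0,0,0,7,0,0,0,0]'; python3 -m jog '[0,1,0,0,0,0,0,2,0,0,0,0,0,3,0,0,0,0,0,3,0,0,0,0]'; python3 -m jog '[0,1,0,0,0,0,0,2,0,0,0,0,0,2,0,0,0,0]'
```

```text
clock: 46.53
eef_pos: [444.8, -360.6, 47.6]
eef_rot: [-1.571, -0.0, -2.618]
wrist_force: [0.1, -0.9, -3.7]
finger_gap: 21.4
clock: 46.87
eef_pos: [444.8, -360.6, 44.6]
eef_rot: [-1.571, -0.0, -2.618]
wrist_force: [1.0, -0.1, -4.2]
finger_gap: 21.7
clock: 47.12
eef_pos: [445.0, -360.8, 43.7]
eef_rot: [-1.57, 0.0, -2.618]
wrist_force: [-4.2, 2.3, 6.3]
finger_gap: 21.2
```

```bash
python3 -m jog '[0,0,0,0,0,0,0,-0.5,0,0,0,0,0,-1,0,0,0,0]' - 4; python3 -m jog '[0,0,0,0,0,0,0,0,0,0,0,0,0,0,0,0,0,0,0,0,0,0,0,0]' 50
python3 - <<'E'
from h import *
r=cam('side');cv2.imwrite('pics/s35.png',cv2.resize(r['img'][90:190,240:360],None,fx=5,fy=5,interpolation=cv2.INTER_CUBIC)[:,:,::-1])
p=cam('wrist','w35.png')
s=manip.read_state();print(s['eef_pos'],s['wrist_force'])
E
```

```text
clock: 47.37
eef_pos: [445.1, -360.6, 44.0]
eef_rot: [-1.57, 0.0, -2.618]
wrist_force: [0.9, 0.4, -1.8]
finger_gap: 22.2
clock: 47.7
eef_pos: [445.0, -360.8, 43.9]
eef_rot: [-1.571, 0.0, -2.618]
wrist_force: [0.2, -0.1, -0.4]
finger_gap: 45.5
[ 444.94521731 -360.69965967   43.85677808] [ 0.56640669  0.10312676 -0.29028813]
```

View pics/s35.png

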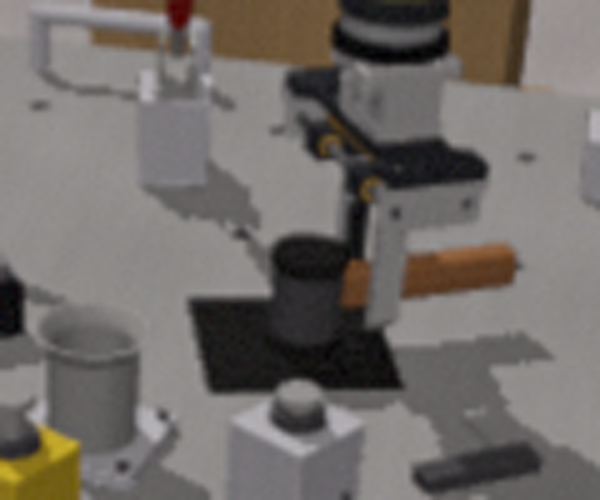

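View pics/w35.png

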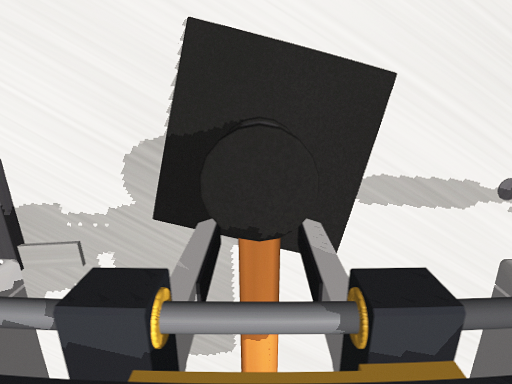

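```bash
python3 -m jog '[0,-10,0,0,0,0,0,-40,0,0,0,0,0,-80,0,0,0,0,0,-120,0,0,0,0,0,-130,0,0,0,0,0,-130,0,0,0,0]' 60 20
python3 - <<'E'
from h import *
p=cam('wrist','w36.png')
r=cam('side');cv2.imwrite('pics/s36.png',cv2.resize(r['img'][90:190,240:360],None,fx=5,fy=5,interpolation=cv2.INTER_CUBIC)[:,:,::-1])
s=manip.read_state();print(s['eef_pos'],delta([470.3,15,150],down(0)))
for th,z in (('mallet_face',3),('mat',0)):
    d=manip.tip_of(th,p)
    if d: print(th,[(round(e['score'],2),np.round(e['xy'],1),onz(p,e['xy'],z).round(1)) for e in d[:2]])
E
```

```text
clock: 48.3
eef_pos: [445.9, -361.5, 178.1]
eef_rot: [-1.564, 0.002, -2.618]
wrist_force: [0.5, -0.4, -0.1]
finger_gap: 60.0
[ 444.7403625  -360.48865697  173.64255727] (array([-209.9,   23.7, -312.4]), array([  0.  , -60.01,  -0.  ]))
```

View pics/w36.png

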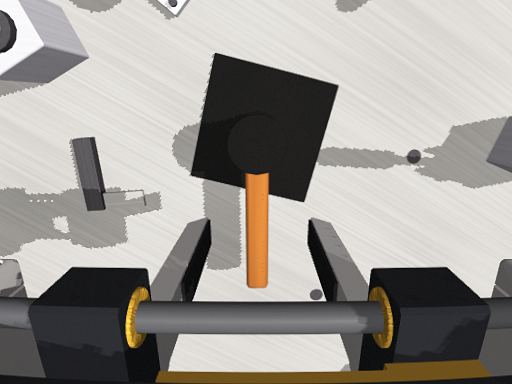

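View pics/s36.png

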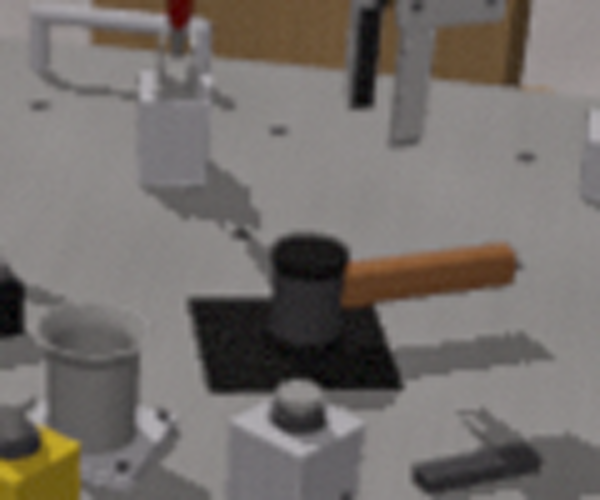

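```bash
python3 -m jog '[-21,0,-31,0,-6,0,-42,0,-62,0,-12,0,-63,0,-94,0,-18,0,-84,0,-125,0,-24,0,-105,0,-156,0,-30,0,-126,0,-187,0,-36,0,-147,0,-218,0,-42,0,-168,0,-250,0,-48,0,-189,8,-281,0,-54,0,-210,16,-312,0,-60,0]'; python3 -m jog '[0,0,0,0,0,0,0,0,0,0,0,0,0,0,0,0,0,0]'
python3 - <<'E'
from h import *
p=cam('wrist','w37.png')
s=manip.read_state();print(s['eef_pos'],delta([470.3,19.6,60],down(0)))
d=manip.tip_of('cap_knob',p)
print([(e['score'],e['xy'],onz(p,e['xy'],24)) for e in d])
g=p['img'].mean(2);x,y=map(int,d[0]['xy']) if d else (258,190)
m=(g[y-25:y+25,x-25:x+25]<60).astype(np.uint8);n,l,st,ce=cv2.connectedComponentsWithStats(m);i=1+np.argmax(st[1:,4]);print(st[i],onz(p,ce[i]+[x-25,y-25],28))
E
```

```text
clock: 49.33
eef_pos: [470.2, 16.4, 156.8]
eef_rot: [-1.572, 0.0, -1.566]
wrist_force: [1.2, -0.3, 0.5]
finger_gap: 60.1
clock: 49.58
eef_pos: [470.6, 14.2, 157.2]
eef_rot: [-1.572, -0.0, -1.572]
wrist_force: [0.1, -0.3, 0.4]
finger_gap: 60.1
[470.69093348  13.67175495 157.42449887] (array([-5.9, 97.4, -0.3]), array([ 0.05, -0.12,  0.01]))
[(0.6, [256.8, 176.0], array([469.1138488 ,  21.70403643,  24.        ])), (0.25, [247.2, 348.3], array([ 457.5518523 , -180.84555607,   24.        ]))]
[ 16  13  25  28 524] [471.23530971  21.18737749  28.        ]
```

View pics/w37.png

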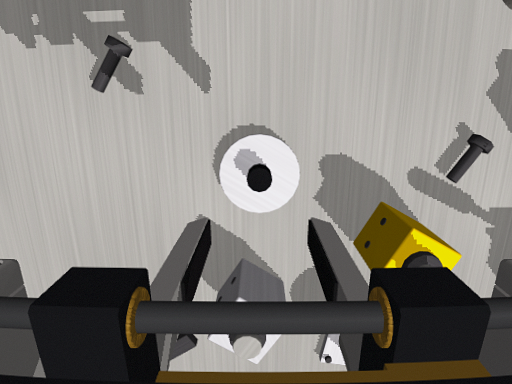

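```bash
python3 -m jog '[-5.5,25,-0.3,0,0,0,-5.5,60,-0.3,0,0,0,-5.5,95,-0.3,0,0,0,-5.5,112,-0.3,0,0,0,-5.5,117,-0.3,0,0,0,-5.5,118,-0.3,0,0,0,-5.5,118,-0.3,0,0,0,-5.5,118,-0.3,0,0,0]' 50; python3 -m jog '[0,0.5,0,0,0,0,0,0.5,0,0,0,0]'; python3 -m jog '[0,0,0,0,0,0,0,0,0,0,0,0,0,0,0,0,0,0,0,0,0,0,0,0,0,0,0,0,0,0]' 10 30
```

```text
clock: 50.35
eef_pos: [471.4, 19.6, 41.2]
eef_rot: [-1.569, -0.0, -1.572]
wrist_force: [-0.2, -0.2, -0.6]
finger_gap: 50.0
clock: 50.52
eef_pos: [471.0, 20.0, 40.3]
eef_rot: [-1.569, -0.0, -1.571]
wrist_force: [0.3, -0.2, -0.1]
finger_gap: 49.8
clock: 50.93
eef_pos: [470.6, 20.1, 39.4]
eef_rot: [-1.571, -0.0, -1.571]
wrist_force: [-0.2, 0.7, 0.5]
finger_gap: 23.2
```

```bash
python3 -m jog '[0,-15,0,0,0,0,0,-50,0,0,0,0,0,-90,0,0,0,0,0,-125,0,0,0,0,10,-145,6,0,0,0,40,-145,24,0,0,0,72,-145,44,0,0,0,104,-145,64,0,0,0,136,-145,83,0,0,0,165,-145,101,0,0,0]';python3 -m jog '[20,0,12,0,0,0,32,0,20,0,0,0,36,0,22,0,0,0,36,0,22,0,0,0,36,0,22,0,0,0]'
python3 - <<'E'
from h import *
p=cam('wrist','w38.png')
s=manip.read_state();print(s['eef_pos'],s['wrist_force'],s['finger_gap'],delta([593.3,-181,124],down(0)))
E
```

```text
clock: 51.77
eef_pos: [572.1, -146.9, 184.0]
eef_rot: [-1.571, 0.0, -1.571]
wrist_force: [0.1, 1.7, -0.5]
finger_gap: 23.2
clock: 52.18
eef_pos: [593.1, -180.3, 184.1]
eef_rot: [-1.571, 0.0, -1.571]
wrist_force: [0.7, -0.1, -2.2]
finger_gap: 23.1
[ 593.12757522 -180.044912    184.32092706] [ 0.68885388 -0.08821798 -1.17419329] 23.54208545681422 (array([ 1. , 60.3,  0.2]), array([ 0.02,  0.03, -0.01]))
```

View pics/w38.png

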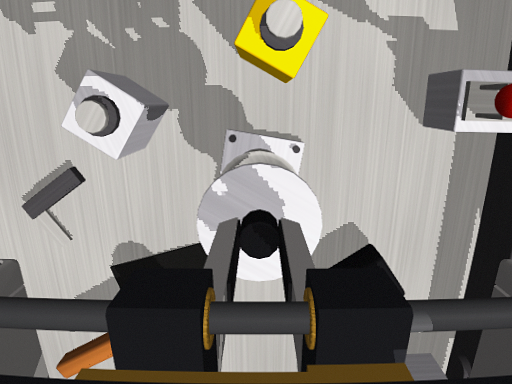

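```bash
python3 -m jog '[0.8,20,0.2,0,0,0,0.8,45,0.2,0,0,0,0.8,57,0.2,0,0,0,0.8,63,0.2,0,0,0,0.8,65,0.2,0,0,0,0.8,65,0.2,0,0,0]'; python3 -m jog '[0,2,0,0,0,0,0,4,0,0,0,0,0,4,0,0,0,0]';  python3 -m jog '[0,1,0,0,0,0,0,2,0,0,0,0,0,2,0,0,0,0]'
```

```text
clock: 52.73
eef_pos: [593.9, -181.6, 119.9]
eef_rot: [-1.57, -0.0, -1.571]
wrist_force: [0.3, 0.6, -0.3]
finger_gap: 23.4
clock: 52.98
eef_pos: [593.8, -181.8, 115.6]
eef_rot: [-1.57, -0.0, -1.571]
wrist_force: [0.0, 0.6, -1.4]
finger_gap: 22.9
clock: 53.23
eef_pos: [593.8, -181.8, 113.6]
eef_rot: [-1.57, -0.0, -1.571]
wrist_force: [1.0, -1.0, -0.3]
finger_gap: 23.3
```

```bash
python3 -m jog '[0,0.5,0,0,0,0,0,1,0,0,0,0,0,1,0,0,0,0]'; python3 -m jog '[0,0,0,0,0,0,0,0,0,0,0,0,0,0,0,0,0,0,0,0,0,0,0,0]' 50 5; python3 -m jog '[0,-15,0,0,0,0,0,-40,0,0,0,0,0,-75,0,0,0,0,0,-75,0,0,0,0,0,-75,0,0,0,0]'
python3 - <<'E'
from h import *
p=cam('wrist','w39.png');q=cam('side');cv2.imwrite('pics/s39.png',cv2.resize(q['img'][110:220,200:360],None,fx=4.5,fy=4.5,interpolation=cv2.INTER_CUBIC)[:,:,::-1])
print(manip.read_state()['eef_pos'])
E
```

```text
clock: 53.48
eef_pos: [594.1, -181.9, 113.4]
eef_rot: [-1.569, -0.001, -1.571]
wrist_force: [-2.5, 0.7, 7.3]
finger_gap: 23.6
clock: 53.82
eef_pos: [593.6, -181.7, 112.1]
eef_rot: [-1.571, 0.0, -1.571]
wrist_force: [-0.6, -0.4, 0.6]
finger_gap: 46.2
clock: 54.23
eef_pos: [594.3, -182.0, 189.1]
eef_rot: [-1.568, -0.001, -1.571]
wrist_force: [-0.7, -0.6, 0.2]
finger_gap: 50.2
[ 593.3327508  -181.65745462  186.34015028]
```

View pics/w39.png

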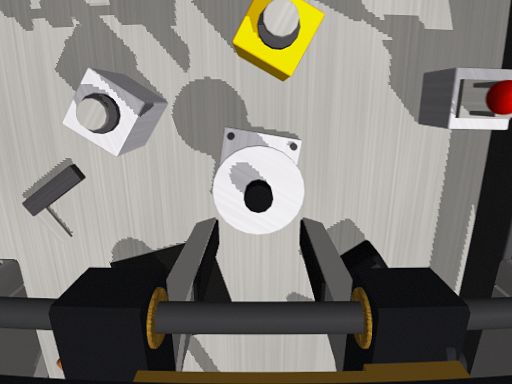

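View pics/s39.png

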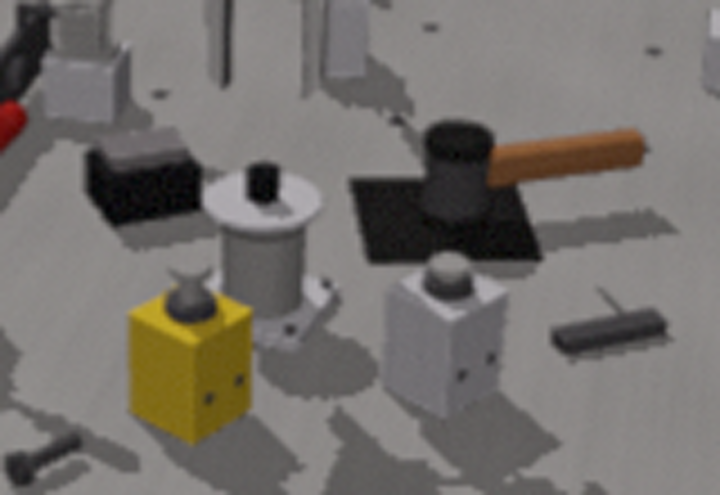

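```bash
python3 -m jog '[0,0,0,0,0,0,0,0,0,0,0,0]'; python3 -c "
from cell import manip
print(manip.sign_off())"
```

```text
clock: 54.5
eef_pos: [593.3, -181.6, 186.1]
eef_rot: [-1.573, 0.001, -1.571]
wrist_force: [0.8, -0.5, 0.2]
finger_gap: 50.2
the job is handed in; nothing more can be done
None
```

The job is done and handed in at 54.5 s of the 210 s allowed. All three spacer rings present (a final top and side view showed no others) are in the tube. The pin is down, the mallet is back on its mat, and the cap is on the tube.

- **Rings:** After the drops, rings 2 and 3 were jammed leaning about 30–35° in the tube. I pressed and stirred them with the closed fingers until they fell flat; pressing reached about 58 N at the wrist, under the 120 N limit. A view from above then showed the rings lying flat and concentric. The closed fingertips also went down to about 41 mm above the table without contact, where three flat rings reach 40 mm.
- **Pin:** I pressed it with the mallet's face only. The force jumped to about 31 N at the stop, at the height expected for 14 mm of travel. The side picture shows the pin down.
- **Mallet:** It turned a few degrees in the grip while pressing and levelled when set down. It stands on its face, its head roughly 10 mm from the mat's centre; I did not measure its final tilt.
- **Cap:** It touched the rim at the expected height and looks level in the side and wrist pictures.
- **Disagreements:** Camera positions differed by about 2–4 mm from each other, and the networks missed a ring once. The image fit put the tilted rings a few millimetres lower than the finger contact did.

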